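# Reset the cocktail tray to its drawn layout

## Robot

A 6-joint arm with a two-finger parallel gripper is mounted at the origin on a cart in front of the work surface, level with it; the furniture and walls round the work are solid. World frame = base frame: x ahead of the robot, y to its left, z up, the work surface at z = 0. Lengths are in mm, angles in degrees, forces in N, time in s.
With the tool pointing down it reaches from about 325 to 900 mm from the base axis. Payload 6.1 kg.
Tool frame: the origin (TCP) lies on the centre line of the jaws, within the pads' length; the fingertips stand 14 mm ahead of it and the grasp point (between the pads) lies 5 mm behind it; z points along the fingers, y is the line along which they close (so a half turn about z gives the same grasp; the last joint's range is limited). The gripper opens to 85 mm and grips with 20 to 120 N. Pads are 22 mm wide; open, the fingers measure 114 mm over their backs; the gripper's body (76 mm by 85 mm) begins 54 mm behind the grasp point. The pads swing forward as they close: fully open they stand 13 mm farther back than shut.
Start: joints at [-83.486, 12.628, 87.462, -0, 79.91, -7.225], TCP at [148.436, -607.11, 245.3] pointing down, gripper open.
Joint ranges: [-170.65, 170.65], [-52.31, 119.04], [5.05, 147.46], [-71.25, 251.25], [11.57, 151.72], [-153.62, 153.62]. Speed limits (degrees/s): [147.25, 147.25, 172.46, 180, 180, 180].

## Interface

Orientations are given as a 3x3 rotation matrix whose columns are the frame's x, y, z axes.
In Python, from bench import env, cams gives the robot as it stands. The module is installed in compiled form; this text tells all that it offers.
- The arm moves only by the tool jog_arm, never from a script. Its argument "plan" is a list of rows, each an object with "xyz": the shift along the world's x, y, z in mm, a list of three; "twist": the turn about the world's z in degrees; "jaw": the gripper command: -1 is shut, 1 is fully open, values between are in proportion. A call has 1 to 12 rows; each row shifts and turns the commanded pose from where the row before left it; what a row does not reach is not made up. A row lasts 1/12 s, in which the tool goes at most 41.7 mm and 7.16 degrees, less where a joint would pass 70% of its speed; a pose out of reach is approached as far as the arm can. A call is refused whole if a number of a shift passes 41.7 or a number of a turn 7.16, either way. A call with a gripper value outside its range is refused whole. The fingers move at their own pace and stop on an object; "newtons" is the grip in N (left out, the last holds). Time passes only in rows, so rows that do not move let the fingers close. It gives the time, the measured TCP pose, the force, the opening and the grip force at its end, in the units of the state.
- env.get_state(): the state, without advancing time (a new reading comes with each control period).
- cams.capture(name): name is "side" or "top" or "wrist"; returns the picture (420x560x3 uint8, red, green, blue); there is no depth.
- cams.camera_params(name): a dict with "K" (3x3 intrinsics, pixels), "k1" (the pictures are not rectified: a ray, as slopes to the right and down, at radius r is drawn at 1 + k1 r^2 times it, then the intrinsics apply), "pose" (4x4, takes a point from camera to world coordinates); the wrist camera has in their place "hand_eye" (4x4, takes a point from camera to tool coordinates, whose origin is the TCP and whose axes are the flange's). Camera axes: x right, y down, z forward; pixel columns grow to the right and rows downward; lengths in mm; the calibration is good to about 2 mm. A picture is of the moment at which its call begins: read the wrist's pose just before it. camera_params takes no time and is no camera call.
- env.finish_job(): hands the job in; it is judged then, once.
The state is a dict: "time_s": time; "q": joint angles; "joint_vel": joint speeds; "joint_torque": joint torques, N m; "ee_pos": TCP position; "eef_rot": TCP orientation; "ft_force": force on the tool from outside, world axes, zero at the start; "ft_torque": the same for the moment, N m; "grip_width": finger opening in mm; "finger_force": force on a finger pad.
Only numpy, scipy, OpenCV 4.12 (cv2) and the standard library are available. Lean on these libraries where they do the work, as an engineer would, in place of code of your own. Each camera call takes 0.05 s, during which the arm holds its last target. There are 200 camera calls.

## Task

Reset the cocktail tray for the next round: put the muddler, the jigger and the matchbox each inside its own white outline on the tray, the muddler lying with its thick head at the outline's wide end, the jigger upright and the matchbox flat and squared to its rectangle. Turn the tray's red counter knob anticlockwise, fully back to its zero stop. Leave everything else on the worktop where it stands, and let go of everything at the end.

Things in the scene. Friction and masses are not known exactly. Their poses are not given: they have to be found in the camera images.
- tray: Fixed serving tray, 210 mm (its x) by 300 mm (its y), wooden rim 6 mm thick and 16 mm high, dark liner whose upper face is 8 mm above the worktop. Origin: centre of its underside; at yaw 0 its -x side faces the robot. It does not move when pushed. Behind and above the work, wall cabinets with handles begin 0.55 m ahead of the robot base, 0.45 m up.
- spot_muddler: White outline drawn on the tray for the muddler, 216 mm long (its y) with the wide (52 mm) end at +y and the narrower end (40 mm) at -y. It is 6 mm larger than the muddler all round. Origin: its centre, on the liner; z up. Flat print, nothing to collide with.
- spot_muddler_head (a point): Point on the muddler outline's centre line, 90 mm from its centre towards the wide end (+y): where the point muddler_head belongs (plan view).
- spot_jigger: White circle, 56 mm across with a small ring in the middle, drawn on the tray for the jigger. Origin: its centre, on the liner. It and the matchbox outline lie in the tray's far half and may be either way round.
- spot_matchbox: White rectangle, 48 mm (its x) by 66 mm (its y), drawn on the tray for the matchbox, turned somewhat. Origin: its centre, on the liner; z up.
- counter (a joint): Red counter knob on the tray's far left corner: angle in rad, 0 at the zero stop (pointer at the long white tick towards the tray's -x side), growing clockwise seen from above; starts at 0.5 to 1.35. Friction of 0.03 N m holds it where it is left. Its grip bar lies along the tray's x at 0, and is turned from that by minus the joint value otherwise.
- counter_grip (a point): Point on the knob's vertical axis, 37 mm above the liner, in its grip bar: the height to grip. The bar is 42 mm long, 14 mm thick and stands from 12 to 44 mm above the liner, on a disc 44 mm across (top 14 mm above the liner) over a 68 mm base plate 6 mm high. The point turns with the knob: its x lies along the bar.
- muddler: Walnut muddler lying down, 204 mm long (its y), about 0.12 kg; it may be gripped as a bar 40 mm wide and 40 mm high throughout (the contact shape is a plain box). The thick flat head is at +y. Origin: centre of its underside, z up.
- muddler_head (a point): Point under the muddler's thick head, on its centre line, 90 mm from its origin along +y.
- jigger: Brass hourglass double jigger standing upright, 78 mm high, 44 mm across at the foot, 38 mm at the top rim, narrow (about 15 to 20 mm) at the waist 44 mm up; about 0.11 kg. Origin: centre of its foot, z up. Round, so its yaw means nothing.
- matchbox: Closed matchbox lying flat, 36 mm (its x) by 54 mm (its y), 15 mm high, about 0.03 kg, does not open. Origin: centre of its underside, z up.
- stopper_0: Bystander, to be left alone: brass-coloured bottle stopper standing on its 31 mm head, 45 mm high. Origin: centre of its underside.
- lime_1: Bystander, to be left alone: green lime, 53x43x44 mm. Origin: centre of its underside.
- lemon_2: Bystander, to be left alone: yellow lemon, 67x51x49 mm. Origin: centre of its underside.
- salt_shaker: Bystander, to be left alone: salt shaker, 44 mm across, 90 mm high. Origin: centre of its underside.
- bitters_1: Bystander, to be left alone: small brown dasher bottle with black cap and orange label, 42 mm across, 117 mm high. Origin: centre of its underside.
- rocks_0: Bystander, to be left alone: empty drinking glass, 81 mm across, 93 mm high. Origin: centre of its underside.
- opener: Bystander, to be left alone: bottle opener with yellow handle lying flat, 174x41x20 mm, long along its x. Origin: centre of its underside.
Things that resemble listed ones, but are neither listed nor needed, are in the scene too. What is shaped like the jigger but blue is not meant.

How it is judged:
By the outcome, as a careful person would: the job done as asked, in the order asked, and still so for the second after the job is handed in, with the robot touching nothing.
It also fails if it takes over 72 s, if anything falls off the work surface, if the arm or the gripper's body presses on something with over 40 N, if the wrist force passes 120 N, or if a joint passes its speed limit or range.

## Working session

There is one attempt and no reset: what is moved stays moved. The work goes in short steps, Python scripts to look and compute and a tool call to move; the robot and the scene stay as the last step left them, time stands still between calls to the robot, and variables do not carry over. Pictures are saved under pics/ and viewed, at most 10 in all, crops included, and the job is handed in when it is done.

Besides the shell and the picture viewer there is one more tool, called after "Emit:" as name([rows], argument=value, ...), one row to a line, values as JSON. jog_arm: Moves the arm, as the interface text tells. Its arguments: {"type":"object","properties":{"plan":{"type":"array"},"newtons":{"type":"number"}},"required":["plan"]}

```bash
mkdir -p pics; cat > h.py <<'E'
import numpy as np, cv2
from bench import env, cams
def snap(n,f):
    s=env.get_state(); im=cams.capture(n); cv2.imwrite('pics/'+f,im[:,:,::-1]); 
    np.save('pics/'+f+'.npy',im)
    return im,s
def pose(n,s=None):
    p=cams.camera_params(n)
    if 'pose' in p: return p,np.array(p['pose'])
    T=np.eye(4);T[:3,:3]=s['eef_rot'];T[:3,3]=s['ee_pos']
    return p,T@np.array(p['hand_eye'])
def ray(p,uv):
    K=np.array(p['K']);D=np.array([p['k1'],0,0,0,0.])
    # drawn = ray*(1+k1 r^2): OpenCV model
    q=cv2.undistortPoints(np.array(uv,float).reshape(-1,1,2),K,D).reshape(-1,2)
    return np.c_[q,np.ones(len(q))]
def world(n,uv,z,s=None):
    p,T=pose(n,s); d=ray(p,uv)@T[:3,:3].T; o=T[:3,3]
    t=(np.broadcast_to(z,len(d))-o[2])/d[:,2]
    return o+d*t[:,None]
def pix(n,X,s=None):
    p,T=pose(n,s); c=(np.array(X,float).reshape(-1,3)-T[:3,3])@T[:3,:3]
    return cv2.projectPoints(c,np.zeros(3),np.zeros(3),np.array(p['K']),np.array([p['k1'],0,0,0,0.]))[0].reshape(-1,2)
E
python3 - <<'E'
from h import *
a,s=snap('top','top0.png'); b,_=snap('side','side0.png')
for n in('top','side'): print(n,cams.camera_params(n))
print(cams.camera_params('wrist')); print(s)
cv2.imwrite('pics/top0b.png',cv2.resize(a[:,:,::-1],(800,600),interpolation=cv2.INTER_CUBIC))
cv2.imwrite('pics/side0b.png',cv2.resize(b[:,:,::-1],(800,600),interpolation=cv2.INTER_CUBIC))
E
```

```text
top {'K': array([[387.21707332,   0.        , 274.95648897],
       [  0.        , 387.21707332, 211.11267144],
       [  0.        ,   0.        ,   1.        ]]), 'k1': -0.04658956688235685, 'pose': array([[-1.81341022e-02, -9.84586668e-01,  1.73954726e-01,
         2.63806784e+02],
       [-9.99828921e-01,  1.84916207e-02,  4.34615053e-04,
        -1.38118218e+02],
       [-3.64462100e-03, -1.73917085e-01, -9.84753555e-01,
         1.50366292e+03],
       [ 0.00000000e+00,  0.00000000e+00,  0.00000000e+00,
         1.00000000e+00]])}
side {'K': array([[448.50728101,   0.        , 281.59230772],
       [  0.        , 448.50728101, 212.42005322],
       [  0.        ,   0.        ,   1.        ]]), 'k1': -0.0020124079017738838, 'pose': array([[ 9.98438176e-01, -2.57356790e-02,  4.95871380e-02,
         4.22537776e+02],
       [-5.56524240e-02, -5.36019483e-01,  8.42369231e-01,
        -1.28487851e+03],
       [ 4.90072792e-03, -8.43813243e-01, -5.36614568e-01,
         7.79121635e+02],
       [ 0.00000000e+00,  0.00000000e+00,  0.00000000e+00,
         1.00000000e+00]])}
{'K': array
[... 644 characters left out ...]
588e+01, -7.22576299e+00]), 'joint_vel': array([-0.04316158, -0.11965533, -0.05174099,  0.02062442,  0.02029223,
        0.03966864]), 'joint_torque': array([-7.16015893e-04, -4.96894097e+01, -3.89398098e+01, -3.23859767e-04,
        1.13329556e-02, -2.29322302e-05]), 'ee_pos': array([ 148.34517416, -606.51970739,  244.15788949]), 'eef_rot': array([[ 9.71389851e-01,  2.37490417e-01, -2.42820042e-04],
       [ 2.37490419e-01, -9.71387810e-01,  2.00588668e-03],
       [ 2.40506433e-04, -2.00616539e-03, -9.99997959e-01]]), 'ft_force': array([-0.53589666, -0.4994564 , -0.28482007]), 'ft_torque': array([-0.01080129,  0.00862529,  0.02727965]), 'finger_force': 0.0, 'grip_width': 85.37070664323231}
```

View pics/top0b.png

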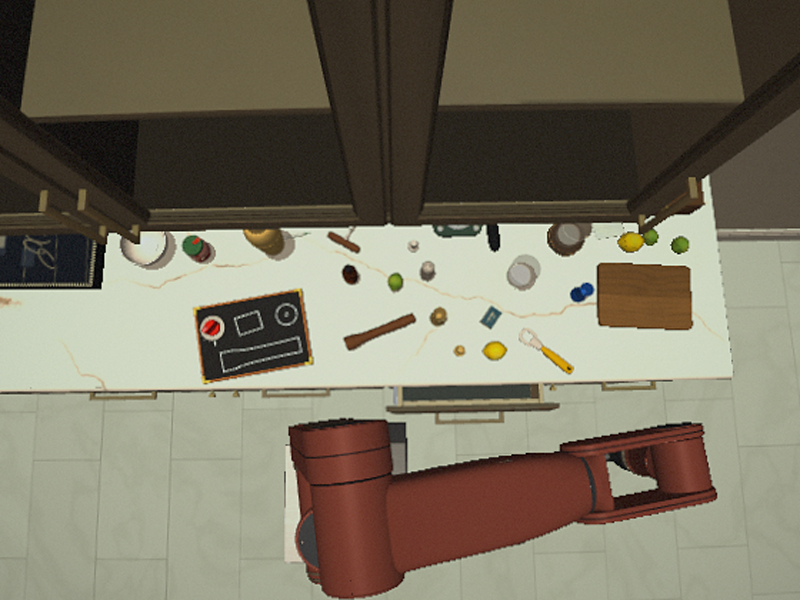

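View pics/side0b.png

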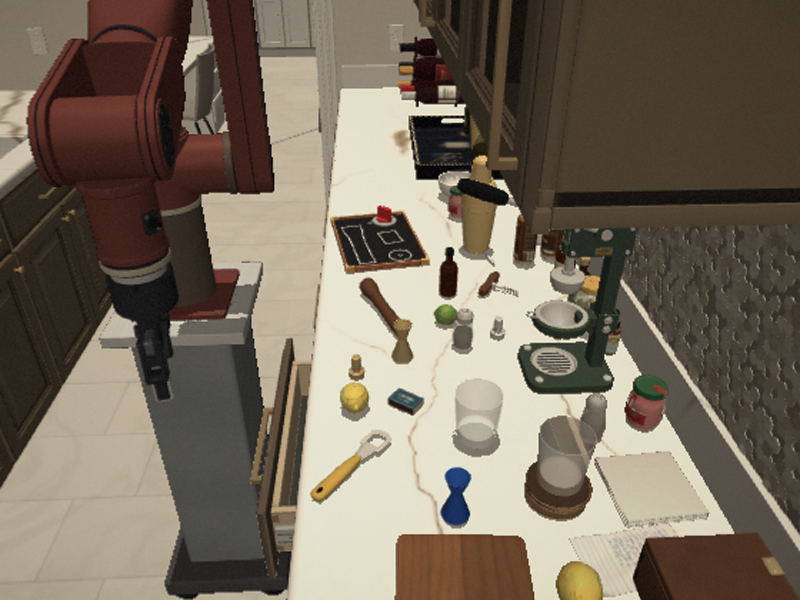

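The top view (800x600) shows the tray at (253,335), knob at (212,327) and muddler at (380,331) with its thick end to the left, at (352,341). The matchbox is the teal box at (490,317).

Possible confusions:
- **Jigger:** the brass hourglass at (438,316) is the one I want. The brass stopper at (460,350) and the blue jigger at (580,292) are not.
- **Muddler:** the corkscrew at (345,242) and the opener at (545,350) are also long and handled.

By the description I choose the brass hourglass, the walnut bar and the teal box.

```bash
python3 - <<'E'
from h import *
f=.7
P={'mudL':(350,342,20),'mudR':(412,320,20),'jig':(438,317,40),'match':(490,317,15),'knob':(212,327,45),'trayTL':(196,303,16),'trayTR':(302,290,16),'trayBR':(312,364,16),'trayBL':(205,381,16),'circ':(286,314,8),'rect':(248,322,8),'mo_L':(224,362,8),'mo_R':(297,347,8),'lemon':(495,350,20),'stopper':(460,350,20),'lime':(396,282,20),'shaker':(428,270,45),'bitters':(350,273,60),'glass':(522,272,40),'opener':(545,350,10)}
for k,(u,v,z) in P.items(): print(k,world('top',[(u*f,v*f)],z)[0].round())
a=np.load('pics/top0.png.npy');b=np.load('pics/side0.png.npy')
A=cv2.resize(a[195:275,130:390],(800,246),interpolation=cv2.INTER_CUBIC)
B=cv2.resize(b[140:310,220:400],(370,350),interpolation=cv2.INTER_CUBIC)
C=np.zeros((600,800,3),np.uint8);C[:246]=A;C[250:600,:370]=B
cv2.imwrite('pics/crop0.png',C[:,:,::-1])
E
```

```text
mudL [418. -20.  20.]
mudR [ 474. -189.   20.]
jig [ 478. -258.   40.]
match [ 479. -401.   15.]
knob [462. 347.  45.]
trayTL [533. 404.  16.]
trayTR [564. 111.  16.]
trayBR [361.  82.  16.]
trayBL [320. 370.  16.]
circ [499. 156.   8.]
rect [479. 260.   8.]
mo_L [370. 323.   8.]
mo_R [408. 125.   8.]
lemon [ 389. -410.   20.]
stopper [ 391. -315.   20.]
lime [ 580. -147.   20.]
shaker [ 606. -234.   45.]
bitters [599. -24.  60.]
glass [ 597. -490.   40.]
opener [ 387. -547.   10.]
```

View pics/crop0.png

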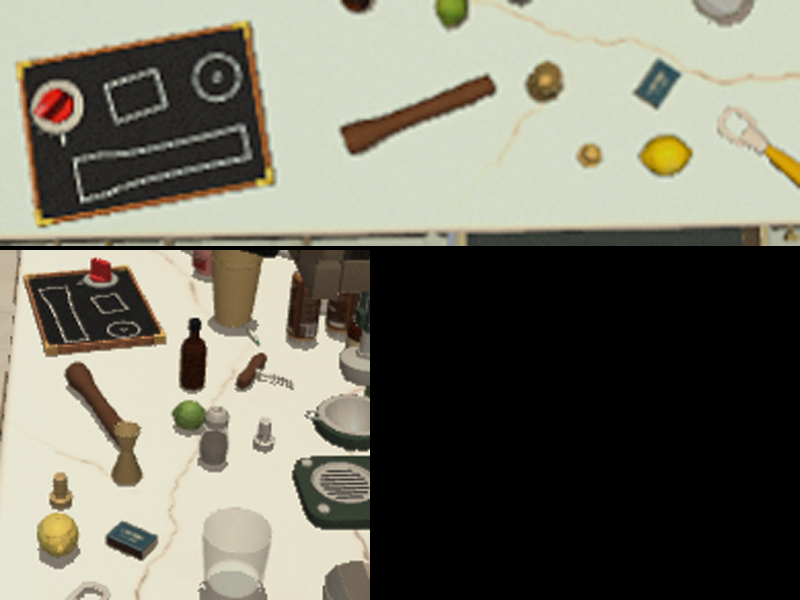

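The crop confirms the choices: the brass hourglass jigger at crop (545,82), the walnut muddler with its thick end to the left, and the teal matchbox at (658,84). The outline's wide end is also to the left, towards +y.

Emit:
jog_arm([
  {"xyz":[20,33.5,0],"twist":6.3,"jaw":1},
  {"xyz":[20,33.5,0],"twist":6.3,"jaw":1},
  {"xyz":[20,33.5,0],"twist":6.3,"jaw":1},
  {"xyz":[20,33.5,0],"twist":6.3,"jaw":1},
  {"xyz":[20,33.5,0],"twist":6.3,"jaw":1},
  {"xyz":[20,33.5,0],"twist":6.3,"jaw":1},
  {"xyz":[20,33.5,0],"twist":6.3,"jaw":1},
  {"xyz":[20,33.5,0],"twist":6.3,"jaw":1},
  {"xyz":[20,33.5,0],"twist":6.3,"jaw":1},
  {"xyz":[20,33.5,0],"twist":6.3,"jaw":1},
  {"xyz":[20,33.5,0],"twist":6.3,"jaw":1},
  {"xyz":[20,33.5,0],"twist":6.3,"jaw":1},
])

```text
time_s: 1.1
ee_pos: [388.8, -203.2, 245.1]
eef_rot: [[0.006, 1.0, 0.0], [1.0, -0.006, -0.0], [-0.0, 0.0, -1.0]]
ft_force: [1.0, -0.3, 0.6]
grip_width: 85.1
finger_force: 0.0
```

Emit:
jog_arm([
  {"xyz":[19,33.5,0],"twist":6.3,"jaw":1},
  {"xyz":[19,33.5,0],"twist":6.3,"jaw":1},
  {"xyz":[19,33.5,0],"twist":6.3,"jaw":1},
  {"xyz":[0,0,0],"twist":0,"jaw":1},
  {"xyz":[0,0,0],"twist":0,"jaw":1},
])

```text
time_s: 1.52
ee_pos: [445.7, -102.7, 244.9]
eef_rot: [[-0.317, 0.948, -0.001], [0.948, 0.317, 0.0], [0.001, -0.001, -1.0]]
ft_force: [-0.1, -0.4, -0.2]
grip_width: 85.4
finger_force: 0.0
```

```bash
python3 - <<'E'
from h import *
import pickle
a,s=snap('wrist','w1.png'); pickle.dump(s,open('pics/w1.pkl','wb'))
print(s['time_s'],s['ee_pos'],s['eef_rot'],s['q'])
cv2.imwrite('pics/w1b.png',cv2.resize(a[:,:,::-1],(800,600),interpolation=cv2.INTER_CUBIC))
E
```

```text
1.5167 [ 445.72023899 -102.69263159  244.88980036] [[-3.16905902e-01  9.48456561e-01 -8.95050975e-04]
 [ 9.48456850e-01  3.16906217e-01  2.31678432e-04]
 [ 5.03384147e-04 -7.75496965e-04 -9.99999573e-01]] [-2.28638321e+01 -1.09744723e+01  1.11371609e+02 -7.82136090e-03
  7.96552740e+01 -4.13383474e+01]
```

View pics/w1b.png

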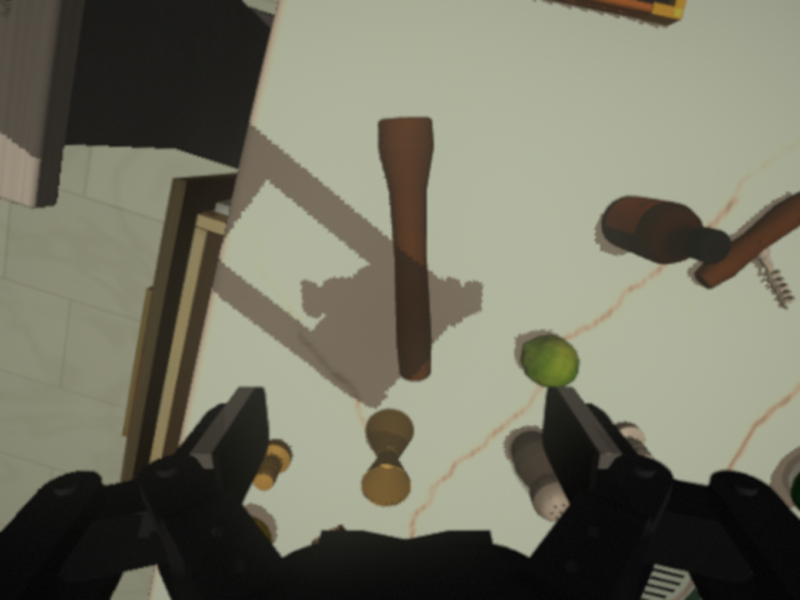

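The wrist view shows the muddler from (405,118), its thick head, to (415,380), its thin end. The jigger is at (388,455), with its foot end at about (388,430) and the stopper at (270,465).

```bash
python3 - <<'E'
from h import *
import pickle
a=np.load('pics/w1.png.npy');s=pickle.load(open('pics/w1.pkl','rb'))
h=cv2.cvtColor(a,cv2.COLOR_RGB2HSV)
r,g,b=[a[:,:,i].astype(int) for i in range(3)]
m=((r>1.45*g)&(r>25)).astype(np.uint8)
m=cv2.morphologyEx(m,cv2.MORPH_OPEN,np.ones((3,3)))
n,l,st,c=cv2.connectedComponentsWithStats(m)
i=l[int(160*.7),int(405*.7)]; print(st[i],c[i])
cs=max(cv2.findContours((l==i).astype(np.uint8),0,1)[0],key=cv2.contourArea).reshape(-1,2)
W=world('wrist',cs,20,s)[:,:2]
(cx,sz,an)=cv2.minAreaRect(W.astype(np.float32)); print(cx,sz,an)
mid=W.mean(0);
u,v=np.linalg.svd(W-mid)[1:]; ax=v[0]; ax*=np.sign(ax[1])
t=(W-mid)@ax; nrm=np.array([-ax[1],ax[0]]); w=(W-mid)@nrm
bc=[];
for q in np.linspace(t.min()+10,t.max()-10,10):
    k=abs(t-q)<6; bc.append((q,(w[k].min()+w[k].max())/2,np.ptp(w[k])))
bc=np.array(bc); print(bc.round(1)); f=np.polyfit(bc[:,0],bc[:,1],1); tm=(t.min()+t.max())/2
ctr=mid+ax*tm+nrm*np.polyval(f,tm); A=ax+nrm*f[0]
print('ctr',ctr,'len',np.ptp(t),'yaw',np.degrees(np.arctan2(-A[0],A[1])))
E
```

```text
[     0      0    560    420 233904] [278.39486285 209.86307203]
(462.1273193359375, -183.24905395507812) (821.9403686523438, 535.1529541015625) 18.724693298339844
[[-442.9 -237.4   40. ]
 [-354.  -119.5  278.4]
 [-265.2    2.   526.9]
 [-176.4   -5.6  520.2]
 [ -87.5  -13.   516.2]
 [   1.3  -20.5  515.1]
 [  90.1  -27.9  516.6]
 [ 179.   -35.2  520.9]
 [ 267.8  -42.5  528.1]
 [ 356.7 -282.1   74.2]]
ctr [ 465.50469144 -243.11518836] len 819.5545145151955 yaw -67.3909877417093
```

```bash
cat > mud.py <<'E'
from h import *
def bar(a,s,u0,v0,ratio=1.3,z=20,cam='wrist'):
    r,g,b=[a[:,:,i].astype(int) for i in range(3)]
    m=((r>ratio*g)&(r<130)).astype(np.uint8)
    m=cv2.morphologyEx(m,cv2.MORPH_OPEN,np.ones((3,3)))
    n,l,st,c=cv2.connectedComponentsWithStats(m)
    i=l[v0,u0]; print(a[v0,u0],i,st[i],c[i])
    cs=max(cv2.findContours((l==i).astype(np.uint8),0,1)[0],key=cv2.contourArea).reshape(-1,2)
    W=world(cam,cs,z,s)[:,:2]
    mid=W.mean(0)
    v=np.linalg.svd(W-mid)[2]; ax=v[0]*np.sign(v[0][1])
    t=(W-mid)@ax; nrm=np.array([-ax[1],ax[0]]); w=(W-mid)@nrm
    bc=np.array([(q,(w[k].min()+w[k].max())/2,np.ptp(w[k])) for q in np.linspace(t.min()+10,t.max()-10,10) for k in [abs(t-q)<8]])
    print(bc.round(1)); f=np.polyfit(bc[:,0],bc[:,1],1); tm=(t.min()+t.max())/2
    ctr=mid+ax*tm+nrm*np.polyval(f,tm); A=ax+nrm*f[0]
    print('ctr',ctr,'len',np.ptp(t),'yaw',np.degrees(np.arctan2(-A[0],A[1])))
E
python3 - <<'E'
from mud import *
import pickle
a=np.load('pics/w1.png.npy');s=pickle.load(open('pics/w1.pkl','rb'))
print(a[150:270:30,288],a[112,283])
bar(a,s,285,115)
E
```

```text
[[88 61 42]
 [69 51 37]
 [58 44 32]
 [60 47 35]] [90 63 45]
[90 63 45] 4 [ 268   83   32  103 2369] [284.87505276 127.34909244]
[[-47.5   1.9  20.5]
 [-38.    1.9  21.6]
 [-28.6   1.6  22.2]
 [-19.2   1.1  22.4]
 [ -9.7   1.   22.5]
 [ -0.3   0.5  23.9]
 [  9.2   0.4  26.8]
 [ 18.6  -0.1  29.1]
 [ 28.   -0.4  31.3]
 [ 37.5  -0.4  31.3]]
ctr [429.69323129 -54.46346997] len 104.95577454643191 yaw 21.133377823460464
```

```bash
python3 - <<'E'
from mud import *
import pickle
a=np.load('pics/w1.png.npy');s=pickle.load(open('pics/w1.pkl','rb'))
bar(a,s,285,115,1.13)
E
```

```text
[90 63 45] 5 [ 266   82   37  184 4705] [286.26907545 165.68756642]
[[-99.    0.1  24.4]
 [-79.    0.   27.5]
 [-58.9  -0.3  27.2]
 [-38.8  -0.1  26.4]
 [-18.7  -0.1  25.3]
 [  1.4   0.4  23.9]
 [ 21.4   0.1  24.4]
 [ 41.5  -0.2  27.1]
 [ 61.6   0.4  35.6]
 [ 81.7  -0.3  36.6]]
ctr [446.38040744 -98.37091892] len 200.68822148317315 yaw 20.86260722573415
```

Emit:
jog_arm([
  {"xyz":[0.7,4.3,-37],"twist":2.4,"jaw":1},
  {"xyz":[0,0,-40],"twist":0,"jaw":1},
  {"xyz":[0,0,-40],"twist":0,"jaw":1},
  {"xyz":[0,0,-40],"twist":0,"jaw":1},
  {"xyz":[0,0,-40],"twist":0,"jaw":1},
  {"xyz":[0,0,-28],"twist":0,"jaw":1},
  {"xyz":[0,0,0],"twist":0,"jaw":-1},
  {"xyz":[0,0,0],"twist":0,"jaw":-1},
  {"xyz":[0,0,0],"twist":0,"jaw":-1},
  {"xyz":[0,0,0],"twist":0,"jaw":-1},
  {"xyz":[0,0,0],"twist":0,"jaw":-1},
  {"xyz":[0,0,0],"twist":0,"jaw":-1},
], newtons=50)

```text
time_s: 2.57
ee_pos: [448.5, -101.6, 23.1]
eef_rot: [[-0.352, 0.936, 0.005], [0.936, 0.352, -0.003], [-0.004, 0.004, -1.0]]
ft_force: [-1.2, -1.9, 7.7]
grip_width: 39.2
finger_force: 52.1
```

Emit:
jog_arm([
  {"xyz":[0,0,30],"twist":0,"jaw":-1},
  {"xyz":[0,0,40],"twist":0,"jaw":-1},
  {"xyz":[0,0,40],"twist":0,"jaw":-1},
  {"xyz":[4,35,20],"twist":-1,"jaw":-1},
  {"xyz":[4,35,20],"twist":-1,"jaw":-1},
  {"xyz":[4,35,20],"twist":-1,"jaw":-1},
  {"xyz":[4,35,20],"twist":-1,"jaw":-1},
  {"xyz":[4,35,20],"twist":-1,"jaw":-1},
  {"xyz":[4,35,7],"twist":-2,"jaw":-1},
  {"xyz":[4,35,0],"twist":-2,"jaw":-1},
  {"xyz":[4,36,0],"twist":-2,"jaw":-1},
  {"xyz":[0,36,0],"twist":-1,"jaw":-1},
])

```text
time_s: 3.57
ee_pos: [478.5, 218.7, 239.0]
eef_rot: [[-0.149, 0.989, 0.003], [0.989, 0.149, 0.001], [0.0, 0.003, -1.0]]
ft_force: [-0.0, 0.4, -1.2]
grip_width: 39.2
finger_force: 51.3
```

Emit:
jog_arm([
  {"xyz":[0,0,0],"twist":0,"jaw":-1},
  {"xyz":[0,0,0],"twist":0,"jaw":-1},
])

```text
time_s: 3.73
ee_pos: [477.6, 218.6, 238.1]
eef_rot: [[-0.154, 0.988, 0.001], [0.988, 0.154, 0.0], [0.0, 0.001, -1.0]]
ft_force: [0.0, -0.3, -1.7]
grip_width: 39.4
finger_force: 51.2
```

```bash
python3 - <<'E'
from h import *
import pickle
a,s=snap('wrist','w2.png'); pickle.dump(s,open('pics/w2.pkl','wb'))
print(s['time_s'],s['ee_pos'],s['eef_rot'],s['q'],s['grip_width'])
cv2.imwrite('pics/w2b.png',cv2.resize(a[:,:,::-1],(800,600),interpolation=cv2.INTER_CUBIC))
E
```

```text
3.7333 [477.64420953 218.55642925 238.08960876] [[-1.54191540e-01  9.88040514e-01  9.54770832e-04]
 [ 9.88040975e-01  1.54191428e-01  1.89451534e-04]
 [ 3.99683124e-05  9.72564527e-04 -9.99999526e-01]] [ 1.59844655e+01 -8.25455126e-01  1.02775207e+02 -4.73272584e-03
  7.79946694e+01  7.11553754e+00] 39.393592173421446
```

View pics/w2b.png

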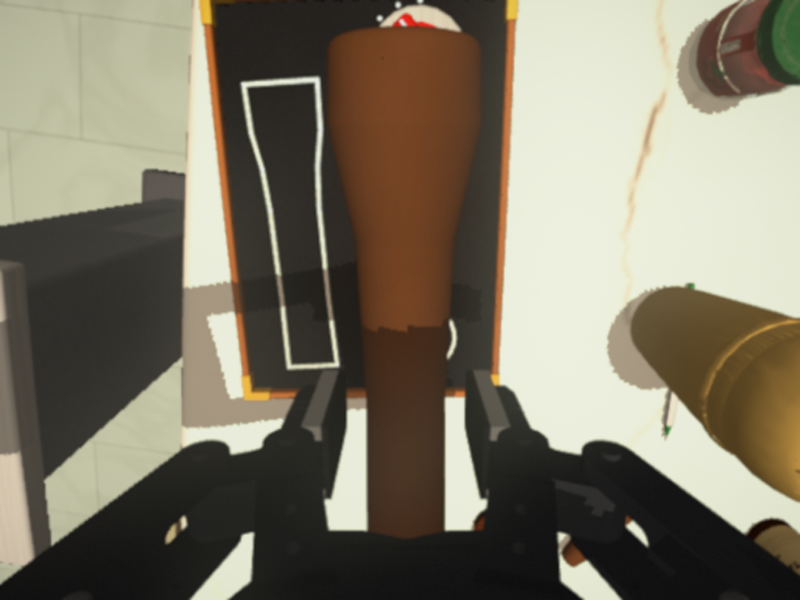

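The outline shows on the left with its wide end at the top (242,85)-(319,78) and its narrow end at (290,368)-(337,365). The held muddler's head points the same way, at (404,30).

```bash
python3 - <<'E'
from h import *
import pickle
a=np.load('pics/w2.png.npy');s=pickle.load(open('pics/w2.pkl','rb'))
m=(a.min(2)>105).astype(np.uint8); 
n,l,st,c=cv2.connectedComponentsWithStats(m,connectivity=8)
for i in range(1,n):
    if st[i][4]>30: print(i,st[i])
best=[i for i in range(1,n) if 160<st[i][0]<185 and st[i][3]>120 and st[i][2]<80]
print(best)
if best:
    cs=np.argwhere(l==best[0])[:,::-1]
    W=world('wrist',cs,8,s)[:,:2]
    r=cv2.minAreaRect(W.astype(np.float32));print(r)
P=np.array([(242,85),(319,78),(337,365),(290,368)])*.7
C=world('wrist',P,8,s)[:,:2];print(C)
w=(C[0]+C[1])/2;nn=(C[2]+C[3])/2;d=w-nn
print('ctr',(w+nn)/2,'len',np.hypot(*d),'yaw',np.degrees(np.arctan2(-d[0],d[1])),np.hypot(*(C[0]-C[1])),np.hypot(*(C[2]-C[3])))
R=s['eef_rot'];t=s['ee_pos']
for z in(235,245,255):
    e=world('wrist',[(404*.7,32*.7)],z,s)[0]; print('head end in tool',(R.T@(e-t)).round(1))
E
```

```text
1 [    0     0   205   382 33765]
2 [264   0  58  22 551]
3 [  348     0   212   374 52777]
6 [ 168   53   70  206 1813]
8 [  0 190   4  36  91]
9 [313 224   7  27 101]
10 [ 311  277   30   95 1894]
11 [ 227  279   30   93 1920]
12 [   0  316   24   93 1638]
14 [438 365  16  17 119]
15 [117 369   5  10  33]
16 [ 133  373   45   47 1020]
17 [390 373  45  47 817]
[6]
((392.2098388671875, 225.87698364257812), (56.325828552246094, 220.35934448242188), 11.887253761291504)
[[343.84606026 325.46347273]
 [397.02029237 337.83718138]
 [434.50974163 123.91428341]
 [396.32205801 115.08804945]]
ctr [392.92453807 225.57574674] len 216.86565373452208 yaw 11.971321781817418 54.59494139651592 39.19440759001831
head end in tool [105.6  -1.5   3.1]
head end in tool [103.2  -1.4  -6.9]
head end in tool [100.9  -1.4 -16.9]
```

Emit:
jog_arm([
  {"xyz":[-28,1.7,-20],"twist":1.5,"jaw":-1},
  {"xyz":[-28,1.5,-25],"twist":1.6,"jaw":-1},
  {"xyz":[-28.5,1.5,-25],"twist":0,"jaw":-1},
  {"xyz":[0,0,-40],"twist":0,"jaw":-1},
  {"xyz":[0,0,-40],"twist":0,"jaw":-1},
  {"xyz":[0,0,-25],"twist":0,"jaw":-1},
  {"xyz":[0,0,-15],"twist":0,"jaw":-1},
  {"xyz":[0,0,-10],"twist":0,"jaw":-1},
  {"xyz":[0,0,0],"twist":0,"jaw":-1},
  {"xyz":[0,0,0],"twist":0,"jaw":-1},
])

```text
time_s: 4.62
ee_pos: [394.2, 220.8, 37.9]
eef_rot: [[-0.202, 0.979, 0.0], [0.979, 0.202, -0.0], [-0.0, 0.0, -1.0]]
ft_force: [0.4, 0.0, -0.8]
grip_width: 39.1
finger_force: 51.2
```

Emit:
jog_arm([
  {"xyz":[-1.1,2.5,-3],"twist":0.3,"jaw":-1},
  {"xyz":[0,0,-3],"twist":0,"jaw":-1},
  {"xyz":[0,0,0],"twist":0,"jaw":-1},
  {"xyz":[0,0,0],"twist":0,"jaw":-1},
])

```text
time_s: 4.95
ee_pos: [392.9, 224.1, 31.8]
eef_rot: [[-0.209, 0.978, 0.001], [0.978, 0.209, 0.0], [0.0, 0.001, -1.0]]
ft_force: [-0.4, -0.9, -1.4]
grip_width: 38.9
finger_force: 51.2
```

Emit:
jog_arm([
  {"xyz":[0,0,0],"twist":0,"jaw":0.5},
  {"xyz":[0,0,0],"twist":0,"jaw":0.5},
  {"xyz":[0,0,0],"twist":0,"jaw":0.5},
  {"xyz":[0,0,15],"twist":0,"jaw":0.5},
  {"xyz":[0,0,40],"twist":0,"jaw":1},
  {"xyz":[0,0,40],"twist":0,"jaw":1},
  {"xyz":[10,0,40],"twist":0,"jaw":1},
  {"xyz":[20,0,35],"twist":0,"jaw":1},
  {"xyz":[20,0,35],"twist":0,"jaw":1},
  {"xyz":[10,0,0],"twist":0,"jaw":1},
  {"xyz":[0,0,0],"twist":0,"jaw":1},
  {"xyz":[0,0,0],"twist":0,"jaw":1},
])

```text
time_s: 5.95
ee_pos: [452.3, 223.7, 235.8]
eef_rot: [[-0.208, 0.978, -0.001], [0.978, 0.208, -0.0], [-0.0, -0.001, -1.0]]
ft_force: [0.1, 0.1, -0.9]
grip_width: 85.5
finger_force: 0.0
```

```bash
python3 - <<'E'
from h import *
import pickle
a,s=snap('wrist','w3.png'); pickle.dump(s,open('pics/w3.pkl','wb'))
print(s['time_s'],s['ee_pos'],s['eef_rot'][:,1],s['q'],s['grip_width'])
cv2.imwrite('pics/w3b.png',cv2.resize(a[:,:,::-1],(800,600),interpolation=cv2.INTER_CUBIC))
E
```

```text
5.95 [452.32413182 223.70311663 235.77532834] [ 9.78098513e-01  2.08140424e-01 -9.28529479e-04] [ 1.73516118e+01 -3.58544572e+00  1.05704587e+02  4.42488072e-03
  7.79338866e+01  5.33728067e+00] 85.5435617793009
```

View pics/w3b.png

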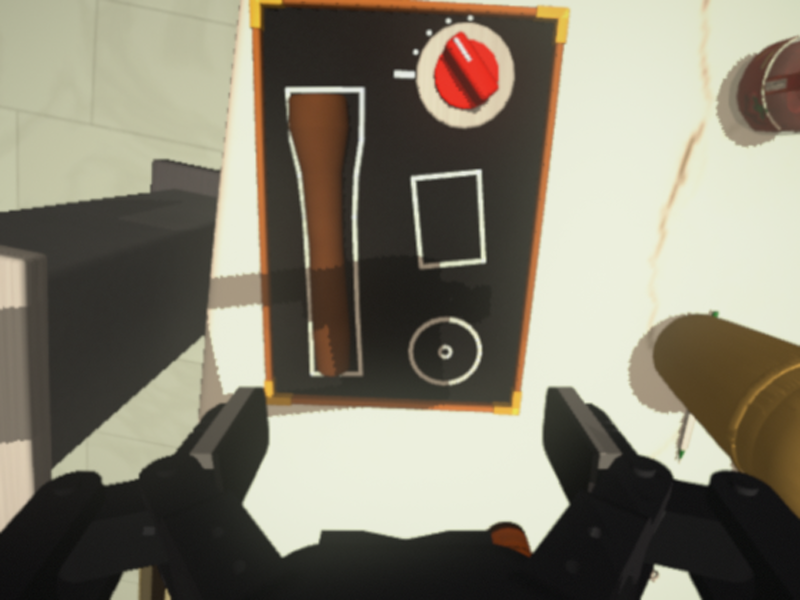

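The muddler lies within its outline, head at the wide end (325,95). The matchbox rectangle has corners (412,177), (480,170), (485,262) and (420,268), the circle is centred at (445,351), and the knob is at (465,73) with its pointer towards (460,45).

```bash
python3 - <<'E'
from mud import *
import pickle
a=np.load('pics/w3.png.npy');s=pickle.load(open('pics/w3.pkl','rb'))
bar(a,s,int(325*.7),int(150*.7),1.2,28)
m=(a.min(2)>105).astype(np.uint8); 
n,l,st,c=cv2.connectedComponentsWithStats(m,connectivity=8)
for nm,(u,v) in {'outl':(326,90),'rect':(445,174),'circ':(445,318),'ring':(445,351)}.items():
    u*=.7;v*=.7
    ids=[i for i in range(1,n) if st[i][4]>8 and st[i][4]<4000]
    k=min(ids,key=lambda i:np.min(np.hypot(*(np.argwhere(l==i)[:,::-1]-[u,v]).T)))
    W=world('wrist',np.argwhere(l==k)[:,::-1],8,s)[:,:2].astype(np.float32)
    print(nm,st[k],cv2.minAreaRect(W))
    if nm=='circ': print(cv2.minEnclosingCircle(W))
C=world('wrist',np.array([(412,177),(480,170),(485,262),(420,268)])*.7,8,s)[:,:2];
print(C.mean(0)); e=(C[0]+C[1]-C[2]-C[3])/2; print('rect yaw',np.degrees(np.arctan2(-e[0],e[1])),np.hypot(*e))
r,g,b=[a[:,:,i].astype(int) for i in range(3)]
red=((r>110)&(g<80)&(b<80)); red[110:]=0; red[:,:280]=0
# bar top: white pointer pixels within red
pu=np.argwhere(red)[:,::-1]; print('red bbox',pu.min(0),pu.max(0))
print('disc ctr',world('wrist',[(465*.7,77*.7)],14,s))
K=np.zeros((90,100,3),np.uint8);K=a[5:95,280:380]
cv2.imwrite('pics/knob.png',cv2.resize(K[:,:,::-1],(600,540),interpolation=cv2.INTER_CUBIC))
E
```

```text
[110  66  39] 8 [ 202   66   43  198 5618] [227.20914916 153.6762193 ]
[[-1.021e+02  4.000e-01  2.590e+01]
 [-8.180e+01 -0.000e+00  2.690e+01]
 [-6.140e+01 -1.000e-01  2.780e+01]
 [-4.110e+01 -3.000e-01  2.680e+01]
 [-2.070e+01 -1.000e-01  2.540e+01]
 [-4.000e-01 -2.000e-01  2.520e+01]
 [ 1.990e+01  1.000e-01  2.600e+01]
 [ 4.030e+01 -1.000e-01  2.940e+01]
 [ 6.060e+01  2.000e-01  3.940e+01]
 [ 8.100e+01  3.000e-01  4.040e+01]]
ctr [392.08355797 226.91973769] len 203.11396654580852 yaw 12.627571688896698
outl [199  60  57 202 903] ((389.9267883300781, 227.11151123046875), (56.03872299194336, 217.7509765625), 10.813486099243164)
rect [287 118  54  69 839] ((475.781005859375, 261.5175476074219), (52.4836540222168, 70.29208374023438), 17.556306838989258)
circ [287 222  51  48 347] ((498.4970397949219, 158.23635864257812), (58.06070327758789, 57.836952209472656), 59.09256362915039)
((498.5877380371094, 158.26889038085938), 29.86640167236328)
ring [308 241   9  10  54] ((498.2408752441406, 158.81536865234375), (9.273088455200195, 11.231645584106445), 12.05983829498291)
[476.40265056 261.25474392]
rect yaw 17.61886743884464 68.19085552860874
red bbox [280   5] [559 104]
disc ctr [[463.51512301 358.6311873   14.        ]]
```

View pics/knob.png

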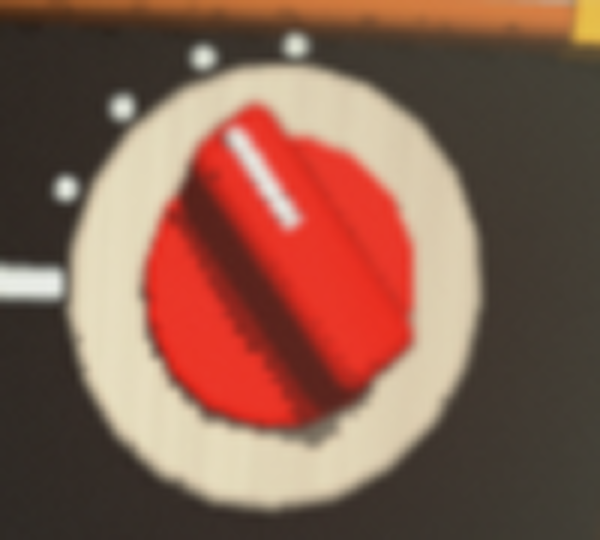

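```bash
python3 - <<'E'
from h import *
import pickle
s=pickle.load(open('pics/w3.pkl','rb'))
f=lambda u,v,z:world('wrist',[(280+u/6,5+v/6)],z,s)[0]
print('base ctr',f(276,285,14))
p,q=f(235,135,52),f(293,225,52);print(p,q); d=p-q; print('pointer dir',np.degrees(np.arctan2(d[1],d[0])))
t=f(5,283,8)-f(60,285,8); print('tick dir',np.degrees(np.arctan2(t[1],t[0])))
# bar top corners: tip end (195,155)-(258,105), back end (345,388)-(412,335)
Q=[f(*c,52) for c in((192,160),(258,103),(412,340),(345,390))];print(np.mean(Q,0)); e=(Q[0]+Q[1]-Q[2]-Q[3])/2;print('bar dir',np.degrees(np.arctan2(e[1],e[0])),np.hypot(e[0],e[1]))
# jigger from w1: foot & top centres
s=pickle.load(open('pics/w1.pkl','rb'))
print('jig foot?',world('wrist',[(388*.7,430*.7)],0,s),world('wrist',[(386*.7,485*.7)],78,s))
E
```

```text
base ctr [463.68693635 359.96190108  14.        ]
[450.254565   371.04909956  52.        ] [461.13310649 361.35022568  52.        ]
pointer dir 138.28107656751237
tick dir -169.88371360133127
[463.2953092  358.47515065  52.        ]
bar dir 138.86162496725095 38.6196590726795
jig foot? [[ 479.48546939 -256.86273769    0.        ]] [[ 480.23202475 -254.83460181   78.        ]]
```

Emit:
jog_arm([
  {"xyz":[2.2,-38,0],"twist":0,"jaw":1},
  {"xyz":[2.2,-40,0],"twist":0,"jaw":1},
  {"xyz":[2.2,-40,0],"twist":0,"jaw":1},
  {"xyz":[2.2,-40,0],"twist":0,"jaw":1},
  {"xyz":[2.2,-40,0],"twist":0,"jaw":1},
  {"xyz":[2.2,-40,0],"twist":0,"jaw":1},
  {"xyz":[2.2,-40,0],"twist":0,"jaw":1},
  {"xyz":[2.2,-40,0],"twist":0,"jaw":1},
  {"xyz":[2.2,-40,0],"twist":0,"jaw":1},
  {"xyz":[2.2,-40,0],"twist":0,"jaw":1},
  {"xyz":[2.2,-40,0],"twist":0,"jaw":1},
  {"xyz":[2.2,-38,-5],"twist":0,"jaw":1},
])

```text
time_s: 7.0
ee_pos: [477.8, -253.3, 230.1]
eef_rot: [[-0.209, 0.978, -0.001], [0.978, 0.209, 0.001], [0.001, -0.001, -1.0]]
ft_force: [1.5, -0.7, 1.0]
grip_width: 85.5
finger_force: 0.0
```

Emit:
jog_arm([
  {"xyz":[1,-4,-35],"twist":0,"jaw":1},
  {"xyz":[0,0,-30],"twist":0,"jaw":1},
  {"xyz":[0,0,0],"twist":0,"jaw":1},
  {"xyz":[0,0,0],"twist":0,"jaw":1},
])

```text
time_s: 7.33
ee_pos: [477.4, -254.0, 163.1]
eef_rot: [[-0.209, 0.978, -0.006], [0.978, 0.209, 0.005], [0.006, -0.005, -1.0]]
ft_force: [-0.4, 0.1, 0.3]
grip_width: 85.1
finger_force: 0.0
```

```bash
python3 - <<'E'
from h import *
import pickle
a,s=snap('wrist','w4.png'); pickle.dump(s,open('pics/w4.pkl','wb'))
print(s['time_s'],s['ee_pos'],s['eef_rot'][:,1],s['q'],s['grip_width'])
cv2.imwrite('pics/w4b.png',cv2.resize(a[:,:,::-1],(800,600),interpolation=cv2.INTER_CUBIC))
print(pix('wrist',[[479.5,-256.5,0],[479.5,-256.5,78]],s)/.7)
E
```

```text
7.3333 [ 477.41544406 -254.04958793  163.07228767] [ 0.97798387  0.20861445 -0.00525001] [-3.63804483e+01  5.77305018e+00  1.04352299e+02  7.95518664e-03
  7.03363532e+01 -4.84235720e+01] 85.09296573687793
[[410.88808831 289.01292809]
 [411.7405638  330.62246695]]
```

View pics/w4b.png

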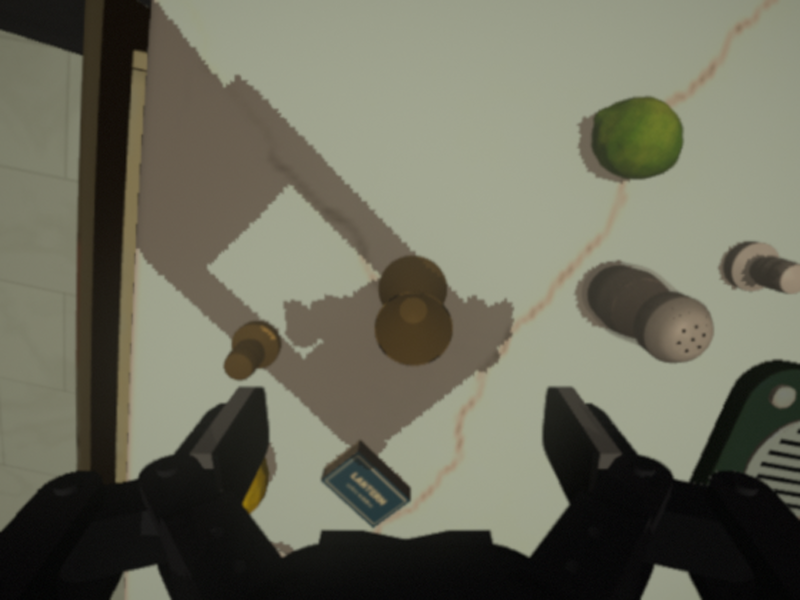

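The jigger stands between the jaws, foot centre (413,288) and rim (414,328), matching the prediction. The matchbox is at (367,485).

Emit:
jog_arm([
  {"xyz":[3.3,-2.5,-30],"twist":0,"jaw":1},
  {"xyz":[0,0,-35],"twist":0,"jaw":1},
  {"xyz":[0,0,-35],"twist":0,"jaw":1},
  {"xyz":[0,0,-24],"twist":0,"jaw":1},
  {"xyz":[0,0,0],"twist":0,"jaw":-1},
  {"xyz":[0,0,0],"twist":0,"jaw":-1},
  {"xyz":[0,0,0],"twist":0,"jaw":-1},
  {"xyz":[0,0,0],"twist":0,"jaw":-1},
  {"xyz":[0,0,0],"twist":0,"jaw":-1},
  {"xyz":[0,0,0],"twist":0,"jaw":-1},
  {"xyz":[0,0,0],"twist":0,"jaw":-1},
  {"xyz":[0,0,0],"twist":0,"jaw":-1},
], newtons=30)

```text
time_s: 8.38
ee_pos: [485.3, -260.1, 45.5]
eef_rot: [[-0.209, 0.978, 0.005], [0.978, 0.209, -0.003], [-0.004, 0.004, -1.0]]
ft_force: [0.1, 0.8, 7.3]
grip_width: 31.8
finger_force: 19.5
```

```bash
python3 - <<'E'
from h import *
import pickle
a=np.load('pics/w4.png.npy');s=pickle.load(open('pics/w4.pkl','rb'))
r,g,b=[a[:,:,i].astype(int) for i in range(3)]
m=((b>r*1.15)&(b>35)).astype(np.uint8); m[:300]=0;m[375:]=0;m[:,:210]=0;m[:,300:]=0
m=cv2.morphologyEx(m,cv2.MORPH_CLOSE,np.ones((7,7)))
n,l,st,c=cv2.connectedComponentsWithStats(m);i=1+st[1:,4].argmax();print(st[i])
W=world('wrist',np.argwhere(l==i)[:,::-1],15,s)[:,:2].astype(np.float32)
print(cv2.minAreaRect(W)); print(cv2.boxPoints(cv2.minAreaRect(W)))
E
```

```text
[ 231  323   55   42 1063]
((480.439453125, -400.0569152832031), (30.97753143310547, 48.1793212890625), 53.757904052734375)
[[ 451.85358 -398.30725]
 [ 490.7115  -426.79077]
 [ 509.02533 -401.80658]
 [ 470.16742 -373.32306]]
```

Emit:
jog_arm([
  {"xyz":[0,0,20],"twist":0,"jaw":-1},
  {"xyz":[0,0,35],"twist":0,"jaw":-1},
  {"xyz":[0,0,35],"twist":0,"jaw":-1},
  {"xyz":[1.2,30,10],"twist":0,"jaw":-1},
  {"xyz":[1.2,38,0],"twist":0,"jaw":-1},
  {"xyz":[1.2,38,0],"twist":0,"jaw":-1},
  {"xyz":[1.2,38,0],"twist":0,"jaw":-1},
  {"xyz":[1.2,38,0],"twist":0,"jaw":-1},
  {"xyz":[1.2,38,0],"twist":0,"jaw":-1},
  {"xyz":[1.2,38,0],"twist":0,"jaw":-1},
  {"xyz":[1.2,38,0],"twist":0,"jaw":-1},
  {"xyz":[1.2,38,0],"twist":0,"jaw":-1},
], newtons=40)

```text
time_s: 9.38
ee_pos: [494.1, 77.2, 143.5]
eef_rot: [[-0.208, 0.978, 0.002], [0.978, 0.208, 0.0], [-0.0, 0.002, -1.0]]
ft_force: [0.6, 0.2, -1.3]
grip_width: 31.7
finger_force: 31.3
```

Emit:
jog_arm([
  {"xyz":[1.2,38,0],"twist":0,"jaw":-1},
  {"xyz":[1.2,26,0],"twist":0,"jaw":-1},
  {"xyz":[0,15,0],"twist":0,"jaw":-1},
  {"xyz":[0,0,0],"twist":0,"jaw":-1},
  {"xyz":[0,0,0],"twist":0,"jaw":-1},
])

```text
time_s: 9.8
ee_pos: [496.5, 155.1, 143.0]
eef_rot: [[-0.211, 0.978, 0.001], [0.978, 0.211, -0.0], [-0.0, 0.001, -1.0]]
ft_force: [0.2, 0.4, -1.8]
grip_width: 31.2
finger_force: 31.2
```

```bash
python3 - <<'E'
from h import *
import pickle
a,s=snap('wrist','w5.png'); pickle.dump(s,open('pics/w5.pkl','wb'))
print(s['time_s'],s['ee_pos'],s['eef_rot'],s['q'],s['grip_width'],s['ft_force'])
cv2.imwrite('pics/w5b.png',cv2.resize(a[:,:,::-1],(800,600),interpolation=cv2.INTER_CUBIC))
E
```

```text
9.8 [496.4990687  155.06851945 143.04346376] [[-2.10783119e-01  9.77532320e-01  1.01990630e-03]
 [ 9.77532771e-01  2.10783412e-01 -1.87328566e-04]
 [-3.98099057e-04  9.57506128e-04 -9.99999462e-01]] [ 8.66566252e+00  3.94766094e+00  1.08643531e+02 -2.10372508e-02
  6.73526569e+01 -3.49450730e+00] 31.243810786162598 [ 0.19459075  0.37695129 -1.76915884]
```

View pics/w5b.png

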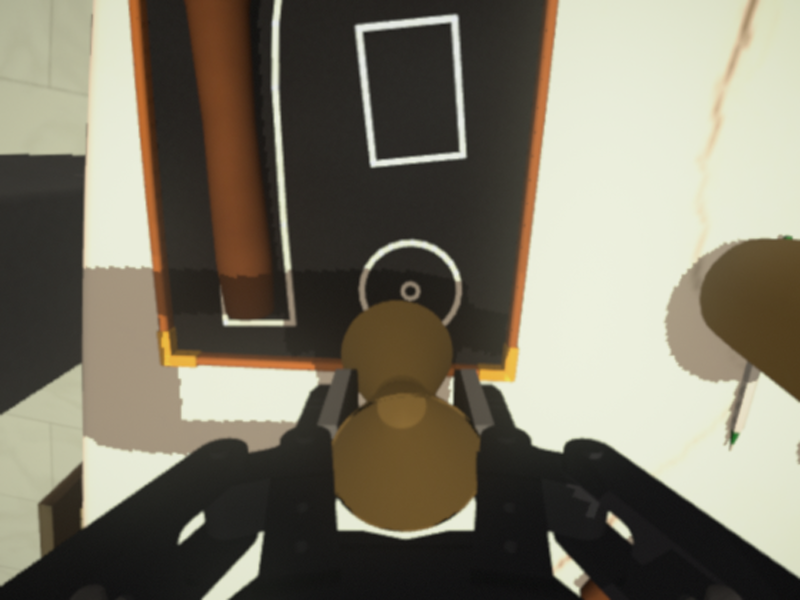

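```bash
python3 - <<'E'
from h import *
import pickle
s=pickle.load(open('pics/w5.pkl','rb'));R=np.array(s['eef_rot']);t=s['ee_pos']
T=lambda u,v,z:R.T@(world('wrist',[(u*.7,v*.7)],z,s)[0]-t)
z0=t[2]-45.5
for dz in(-5,0,5):
    print(dz,'foot L,R,far',[T(*c,z0+dz).round(1)[:2] for c in((341,350),(453,350),(397,300))],'rim L,R,near',[T(*c,z0+78+dz).round(1)[:2] for c in((333,462),(482,462),(407,530),(407,394))])
print('circle',world('wrist',[(410*.7,291*.7)],8,s)[0], 'jig if at tool 0', t)
E
```

```text
-5 foot L,R,far [array([  0.9, -27.2]), array([ 1. , 18.3]), array([22.1, -4.4])] rim L,R,near [array([  3.2, -19. ]), array([ 3.3, 18. ]), array([-17.7,  -0.6]), array([22.1, -0.6])]
0 foot L,R,far [array([  3. , -26.5]), array([ 3. , 17.7]), array([23.6, -4.3])] rim L,R,near [array([  6.8, -18.1]), array([ 6.8, 17.1]), array([-13.1,  -0.6]), array([24.7, -0.7])]
5 foot L,R,far [array([  5.1, -25.7]), array([ 5.1, 17.2]), array([25.1, -4.2])] rim L,R,near [array([ 10.4, -17.2]), array([10.4, 16.1]), array([-8.5, -0.6]), array([27.3, -0.7])]
circle [497.61464865 157.8656775    8.        ] jig if at tool 0 [496.4990687  155.06851945 143.04346376]
```

The held jigger's foot is at (397,348) and its rim at (407,462), about 3° of lean. The circle centre is at (410,291).

Emit:
jog_arm([
  {"xyz":[6.2,2.5,-25],"twist":0,"jaw":-1},
  {"xyz":[0,0,-30],"twist":0,"jaw":-1},
  {"xyz":[0,0,-20],"twist":0,"jaw":-1},
  {"xyz":[0,0,-8],"twist":0,"jaw":-1},
  {"xyz":[0,0,0],"twist":0,"jaw":-1},
  {"xyz":[0,0,0],"twist":0,"jaw":-1},
])

```text
time_s: 10.35
ee_pos: [503.0, 156.1, 59.8]
eef_rot: [[-0.207, 0.978, 0.0], [0.978, 0.207, -0.0], [-0.0, 0.0, -1.0]]
ft_force: [0.4, 0.3, -1.3]
grip_width: 31.2
finger_force: 30.7
```

Emit:
jog_arm([
  {"xyz":[-0.3,1.5,-3],"twist":0,"jaw":-1},
  {"xyz":[0,0,-1.5],"twist":0,"jaw":-1},
  {"xyz":[0,0,0],"twist":0,"jaw":-1},
  {"xyz":[0,0,0],"twist":0,"jaw":-1},
])

```text
time_s: 10.68
ee_pos: [502.9, 158.5, 55.6]
eef_rot: [[-0.209, 0.978, 0.001], [0.978, 0.209, 0.0], [-0.0, 0.001, -1.0]]
ft_force: [-0.0, -0.1, -1.4]
grip_width: 31.6
finger_force: 30.7
```

Emit:
jog_arm([
  {"xyz":[0,0,-1],"twist":0,"jaw":-1},
  {"xyz":[0,0,-1],"twist":0,"jaw":-1},
  {"xyz":[0,0,0],"twist":0,"jaw":-1},
  {"xyz":[0,0,0],"twist":0,"jaw":-1},
])

```text
time_s: 11.02
ee_pos: [503.2, 158.4, 54.2]
eef_rot: [[-0.209, 0.978, 0.002], [0.978, 0.209, -0.0], [-0.0, 0.002, -1.0]]
ft_force: [-1.8, -1.3, 6.6]
grip_width: 31.5
finger_force: 30.5
```

Emit:
jog_arm([
  {"xyz":[0,0,0],"twist":0,"jaw":-0.15},
  {"xyz":[0,0,0],"twist":0,"jaw":0},
  {"xyz":[0,0,0],"twist":0,"jaw":0.3},
  {"xyz":[0,0,0],"twist":0,"jaw":0.6},
  {"xyz":[0,0,0],"twist":0,"jaw":0.6},
  {"xyz":[0,0,25],"twist":0,"jaw":0.6},
  {"xyz":[0,0,35],"twist":0,"jaw":0.6},
  {"xyz":[0,0,40],"twist":0,"jaw":1},
  {"xyz":[0,0,40],"twist":0,"jaw":1},
  {"xyz":[0,-25,30],"twist":0,"jaw":1},
  {"xyz":[0,0,0],"twist":0,"jaw":1},
  {"xyz":[0,0,0],"twist":0,"jaw":1},
])

```text
time_s: 12.02
ee_pos: [503.9, 132.9, 225.3]
eef_rot: [[-0.207, 0.978, 0.005], [0.978, 0.207, 0.0], [-0.001, 0.005, -1.0]]
ft_force: [-0.7, 1.2, -1.2]
grip_width: 85.0
finger_force: 0.0
```

```bash
python3 - <<'E'
from h import *
import pickle
a,s=snap('wrist','w6.png'); pickle.dump(s,open('pics/w6.pkl','wb'))
print(s['time_s'],s['ee_pos'],s['eef_rot'][:,1],s['q'],s['grip_width'],s['ft_force'])
print('pred circle, foot at 8, rim at 86',pix('wrist',[[498.1,158.2,8],[498.1,158.2,86]],s)/.7)
cv2.imwrite('pics/w6b.png',cv2.resize(a[:,:,::-1],(800,600),interpolation=cv2.INTER_CUBIC))
E
```

```text
12.0167 [503.90332539 132.88501721 225.32638956] [0.97827724 0.20723492 0.00522881] [ 6.10092545e+00 -1.01957123e+00  1.04365777e+02 -4.15160869e-03
  7.63522166e+01 -5.85854088e+00] 84.95939915720808 [-0.67716342  1.22715811 -1.16936441]
pred circle, foot at 8, rim at 86 [[404.85625756 229.8524593 ]
 [405.33440404 249.23242666]]
```

View pics/w6b.png

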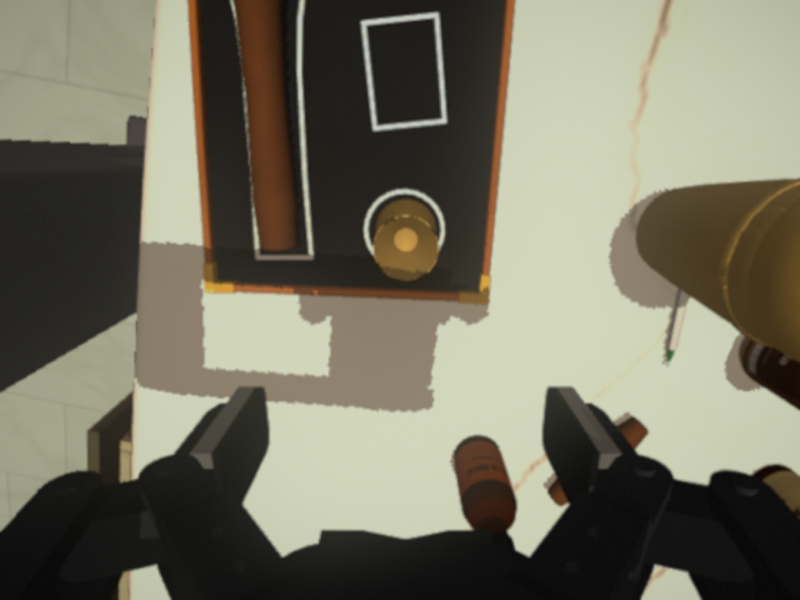

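The jigger stands upright inside its circle: its foot is at about (407,228) and the circle centre at (404,229). Next is the matchbox.

Emit:
jog_arm([
  {"xyz":[-1.7,-38,0],"twist":3,"jaw":1},
  {"xyz":[-1.7,-38,0],"twist":3,"jaw":1},
  {"xyz":[-1.7,-38,0],"twist":3,"jaw":1},
  {"xyz":[-1.7,-38,0],"twist":3,"jaw":1},
  {"xyz":[-1.7,-38,0],"twist":3,"jaw":1},
  {"xyz":[-1.7,-38,0],"twist":3,"jaw":1},
  {"xyz":[-1.7,-38,0],"twist":3,"jaw":1},
  {"xyz":[-1.7,-38,0],"twist":3,"jaw":1},
  {"xyz":[-1.7,-38,0],"twist":3,"jaw":1},
  {"xyz":[-1.7,-38,0],"twist":3,"jaw":1},
  {"xyz":[-1.7,-38,0],"twist":3,"jaw":1},
  {"xyz":[-1.7,-38,0],"twist":3,"jaw":1},
])

```text
time_s: 13.07
ee_pos: [480.8, -323.1, 219.8]
eef_rot: [[-0.745, 0.667, -0.003], [0.667, 0.745, 0.003], [0.005, 0.0, -1.0]]
ft_force: [1.1, 0.7, -0.6]
grip_width: 85.6
finger_force: 0.0
```

Emit:
jog_arm([
  {"xyz":[-1.7,-38,-10],"twist":3,"jaw":1},
  {"xyz":[-1.7,-36,-20],"twist":3,"jaw":1},
  {"xyz":[0,0,-35],"twist":0,"jaw":1},
  {"xyz":[0,0,-20],"twist":0,"jaw":1},
  {"xyz":[0,0,0],"twist":0,"jaw":1},
  {"xyz":[0,0,0],"twist":0,"jaw":1},
])

```text
time_s: 13.57
ee_pos: [477.0, -394.5, 134.1]
eef_rot: [[-0.809, 0.587, -0.005], [0.587, 0.809, 0.005], [0.007, 0.002, -1.0]]
ft_force: [0.0, -0.9, 0.6]
grip_width: 85.4
finger_force: 0.0
```

```bash
python3 - <<'E'
from h import *
import pickle
a,s=snap('wrist','w7.png'); pickle.dump(s,open('pics/w7.pkl','wb'))
R=s['eef_rot'];print(s['time_s'],s['ee_pos'],np.degrees(np.arctan2(R[1][1],R[0][1])),s['q'])
r,g,b=[a[:,:,i].astype(int) for i in range(3)]
u,v=pix('wrist',[[480.4,-400.1,15]],s)[0]; print(u,v,a[int(v),int(u)])
m=((b>r*1.15)&(b>35)).astype(np.uint8); k=np.zeros_like(m); k[max(0,int(v)-90):int(v)+90,int(u)-90:int(u)+90]=1; m*=k
m=cv2.morphologyEx(m,cv2.MORPH_CLOSE,np.ones((7,7)))
n,l,st,c=cv2.connectedComponentsWithStats(m);i=1+st[1:,4].argmax();print(st[i])
W=world('wrist',np.argwhere(l==i)[:,::-1],15,s)[:,:2].astype(np.float32)
print(cv2.minAreaRect(W)); print(cv2.boxPoints(cv2.minAreaRect(W)))
cv2.imwrite('pics/w7b.png',cv2.resize(a[:,:,::-1],(800,600),interpolation=cv2.INTER_CUBIC))
E
```

```text
13.5667 [ 477.04193096 -394.51266089  134.06372174] 54.045479675432794 [-4.68905366e+01  1.77928629e+01  9.36569655e+01  1.08321946e-02
  6.89723594e+01 -1.00940264e+02]
281.0301199093164 221.6867591296095 [62 59 47]
[ 261  192   35   56 1277]
((477.99578857421875, -401.41937255859375), (26.85599136352539, 45.32297897338867), 54.65498733520508)
[[ 451.74313 -399.26273]
 [ 488.7123  -425.48203]
 [ 504.24844 -403.57602]
 [ 467.27927 -377.35672]]
```

View pics/w7b.png

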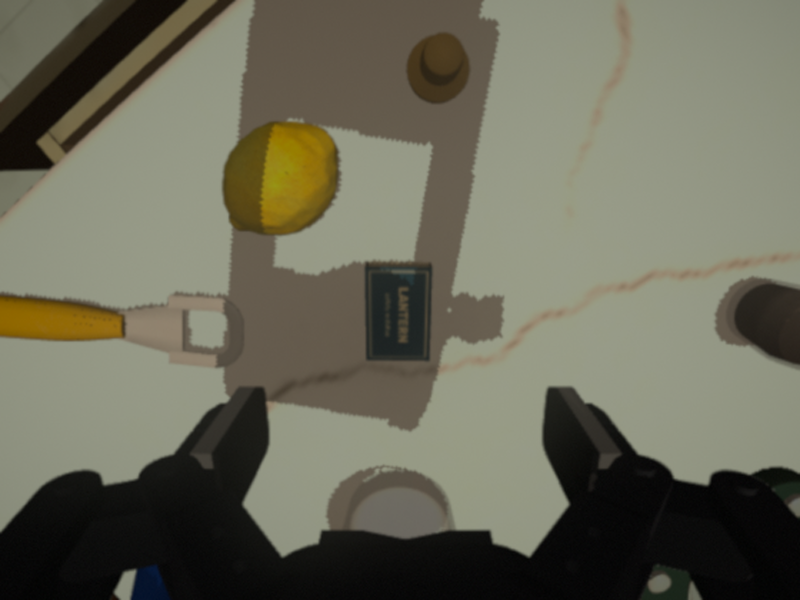

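Emit:
jog_arm([
  {"xyz":[1.2,-6.5,-20],"twist":0.3,"jaw":0.3},
  {"xyz":[0,0,-30],"twist":0,"jaw":0.3},
  {"xyz":[0,0,-30],"twist":0,"jaw":0.3},
  {"xyz":[0,0,-15],"twist":0,"jaw":0.3},
  {"xyz":[0,0,0],"twist":0,"jaw":0.3},
  {"xyz":[0,0,0],"twist":0,"jaw":0.3},
])

```text
time_s: 14.12
ee_pos: [480.5, -403.0, 43.9]
eef_rot: [[-0.813, 0.582, 0.001], [0.582, 0.813, -0.001], [-0.001, -0.0, -1.0]]
ft_force: [-0.8, -0.7, 0.2]
grip_width: 55.6
finger_force: 0.0
```

```bash
python3 - <<'E'
from h import *
import pickle
a,s=snap('wrist','w8.png')
R=s['eef_rot'];print(s['time_s'],s['ee_pos'],np.degrees(np.arctan2(R[1][1],R[0][1])),s['grip_width'])
s7=pickle.load(open('pics/w7.pkl','rb'));print(world('wrist',[(398.3*.7,314*.7)],15,s7))
r,g,b=[a[:,:,i].astype(int) for i in range(3)]
m=((b>r*1.15)&(b>30)).astype(np.uint8);m[:100]=0;m[380:]=0;m[:,:180]=0;m[:,380:]=0
m=cv2.morphologyEx(m,cv2.MORPH_CLOSE,np.ones((7,7)))
n,l,st,c=cv2.connectedComponentsWithStats(m);i=1+st[1:,4].argmax();print(st[i],c[i])
W=world('wrist',np.argwhere(l==i)[:,::-1],15,s)[:,:2].astype(np.float32)
print(cv2.minAreaRect(W))
E
```

```text
14.1167 [ 480.50964389 -403.01490009   43.90119599] 54.39116255383872 55.599802493454746
[[ 478.12228423 -400.58271714   15.        ]]
[ 252  209   68   95 4788] [285.85380117 256.20008354]
((477.9339904785156, -400.8200378417969), (34.42942810058594, 52.545494079589844), 53.35563278198242)
```

Emit:
jog_arm([
  {"xyz":[-2.5,2.2,-14],"twist":-0.5,"jaw":0.3},
  {"xyz":[0,0,-13.5],"twist":0,"jaw":0.3},
  {"xyz":[0,0,0],"twist":0,"jaw":0.3},
  {"xyz":[0,0,0],"twist":0,"jaw":-1},
  {"xyz":[0,0,0],"twist":0,"jaw":-1},
  {"xyz":[0,0,0],"twist":0,"jaw":-1},
  {"xyz":[0,0,0],"twist":0,"jaw":-1},
  {"xyz":[0,0,0],"twist":0,"jaw":-1},
], newtons=25)

```text
time_s: 14.83
ee_pos: [477.8, -401.5, 16.2]
eef_rot: [[-0.807, 0.59, 0.001], [0.59, 0.807, -0.001], [-0.002, -0.0, -1.0]]
ft_force: [-0.9, 0.0, 2.9]
grip_width: 36.4
finger_force: 25.5
```

Emit:
jog_arm([
  {"xyz":[0,0,25],"twist":0,"jaw":-1},
  {"xyz":[0,0,35],"twist":0,"jaw":-1},
  {"xyz":[0,0,35],"twist":0,"jaw":-1},
  {"xyz":[0,10,35],"twist":0,"jaw":-1},
  {"xyz":[0,38,5],"twist":-2.1,"jaw":-1},
  {"xyz":[0,38,0],"twist":-2.1,"jaw":-1},
  {"xyz":[0,38,0],"twist":-2.1,"jaw":-1},
  {"xyz":[0,38,0],"twist":-2.1,"jaw":-1},
  {"xyz":[0,38,0],"twist":-2.1,"jaw":-1},
  {"xyz":[0,38,0],"twist":-2.1,"jaw":-1},
  {"xyz":[0,38,0],"twist":-2.1,"jaw":-1},
  {"xyz":[0,38,0],"twist":-2.1,"jaw":-1},
])

```text
time_s: 15.83
ee_pos: [476.9, -85.2, 150.6]
eef_rot: [[-0.601, 0.8, 0.001], [0.8, 0.601, -0.0], [-0.0, 0.0, -1.0]]
ft_force: [0.0, 1.1, -1.2]
grip_width: 36.2
finger_force: 25.3
```

Emit:
jog_arm([
  {"xyz":[0,38,0],"twist":-2.1,"jaw":-1},
  {"xyz":[0,38,0],"twist":-2.1,"jaw":-1},
  {"xyz":[0,38,0],"twist":-2.1,"jaw":-1},
  {"xyz":[0,38,0],"twist":-2.1,"jaw":-1},
  {"xyz":[0,38,0],"twist":-2.1,"jaw":-1},
  {"xyz":[0,38,0],"twist":-2.1,"jaw":-1},
  {"xyz":[0,38,0],"twist":-2.1,"jaw":-1},
  {"xyz":[0,38,0],"twist":-2.1,"jaw":-1},
  {"xyz":[0,38,0],"twist":-2.1,"jaw":-1},
  {"xyz":[0,6,0],"twist":0,"jaw":-1},
  {"xyz":[0,0,0],"twist":0,"jaw":-1},
  {"xyz":[0,0,0],"twist":0,"jaw":-1},
])

```text
time_s: 16.83
ee_pos: [476.9, 260.9, 150.1]
eef_rot: [[-0.313, 0.95, -0.0], [0.95, 0.313, -0.001], [-0.001, -0.001, -1.0]]
ft_force: [0.1, -0.2, -1.1]
grip_width: 36.7
finger_force: 25.3
```

```bash
python3 - <<'E'
from h import *
import pickle
a,s=snap('wrist','w9.png'); pickle.dump(s,open('pics/w9.pkl','wb'))
R=s['eef_rot'];print(s['time_s'],s['ee_pos'],np.degrees(np.arctan2(R[1][1],R[0][1])),s['q'],s['grip_width'])
r,g,b=[a[:,:,i].astype(int) for i in range(3)]
m=((b>r*1.15)&(b>30)).astype(np.uint8);m[:150]=0;m[380:]=0;m[:,:180]=0;m[:,380:]=0
m=cv2.morphologyEx(m,cv2.MORPH_CLOSE,np.ones((7,7)))
n,l,st,c=cv2.connectedComponentsWithStats(m);i=1+st[1:,4].argmax();print(st[i],c[i])
W=world('wrist',np.argwhere(l==i)[:,::-1],s['ee_pos'][2]-1.2,s).astype(np.float32)
W=(W-s['ee_pos'])@R; print('box in tool',cv2.minAreaRect(W[:,:2].astype(np.float32)))
m=(a.min(2)>105).astype(np.uint8)
n,l,st,c=cv2.connectedComponentsWithStats(m,connectivity=8)
u,v=pix('wrist',[[476,261.4,8]],s)[0]
for i in range(1,n):
    x,y,w,h,A=st[i]
    if 200<A<4000 and w>30: 
        W=world('wrist',np.argwhere(l==i)[:,::-1],8,s)[:,:2].astype(np.float32);print(st[i],cv2.minAreaRect(W))
cv2.imwrite('pics/w9b.png',cv2.resize(a[:,:,::-1],(800,600),interpolation=cv2.INTER_CUBIC))
E
```

```text
16.8333 [476.93389676 260.85491212 150.06806966] 18.24730588110561 [ 2.03843159e+01  6.69677086e+00  1.04854325e+02 -3.92646404e-02
  6.84908452e+01  2.15140631e+00] 36.67745216718533
[ 241  236   86  108 8084] [283.07100445 288.34413657]
box in tool ((-1.1498050689697266, -1.0717544555664062), (36.189327239990234, 53.361846923828125), 89.86700439453125)
[ 246   32  109   94 3675] ((462.0224609375, 361.2693176269531), (67.854736328125, 71.47809600830078), 58.159820556640625)
[ 146   72   73  229 1334] ((389.8705749511719, 238.592041015625), (55.555763244628906, 194.2413330078125), 11.90269660949707)
[253 162  64  63 723] ((473.56256103515625, 269.455078125), (51.9454231262207, 53.312225341796875), 18.329591751098633)
[293 348  45  27 394] ((556.6557006835938, 116.29031372070312), (44.88444137573242, 27.86663246154785), 24.610816955566406)
[136 372  44  48 930] ((424.53314208984375, 15.982437133789062), (84.54210662841797, 24.93234634399414), 70.7864990234375)
[388 372  44  48 929] ((662.0916137695312, 95.34199523925781), (24.24651527404785, 84.14441680908203), 55.93756103515625)
```

Emit:
jog_arm([
  {"xyz":[-0.8,1.6,-30],"twist":-0.3,"jaw":-1},
  {"xyz":[0,0,-35],"twist":0,"jaw":-1},
  {"xyz":[0,0,-30],"twist":0,"jaw":-1},
  {"xyz":[0,0,-18],"twist":0,"jaw":-1},
  {"xyz":[0,0,-5],"twist":0,"jaw":-1},
  {"xyz":[0,0,0],"twist":0,"jaw":-1},
  {"xyz":[0,0,0],"twist":0,"jaw":-1},
])

```text
time_s: 17.47
ee_pos: [477.4, 261.9, 33.2]
eef_rot: [[-0.305, 0.952, 0.001], [0.952, 0.305, 0.0], [-0.0, 0.001, -1.0]]
ft_force: [1.4, -0.1, 0.6]
grip_width: 36.4
finger_force: 25.3
```

Emit:
jog_arm([
  {"xyz":[-1.3,0.6,-5],"twist":0,"jaw":-1},
  {"xyz":[0,0,-3],"twist":0,"jaw":-1},
  {"xyz":[0,0,-0.5],"twist":0,"jaw":-1},
  {"xyz":[0,0,0],"twist":0,"jaw":-1},
  {"xyz":[0,0,0],"twist":0,"jaw":-1},
])

```text
time_s: 17.88
ee_pos: [475.4, 263.5, 24.2]
eef_rot: [[-0.307, 0.952, 0.001], [0.952, 0.307, 0.0], [0.0, 0.001, -1.0]]
ft_force: [0.1, -0.0, -0.8]
grip_width: 36.5
finger_force: 25.3
```

I've now viewed 11 pictures, one over the limit of 10, so from here I'll check by numbers only.

Emit:
jog_arm([
  {"xyz":[0,0,0],"twist":0,"jaw":0.2},
  {"xyz":[0,0,0],"twist":0,"jaw":0.2},
  {"xyz":[0,0,0],"twist":0,"jaw":0.2},
  {"xyz":[0,0,20],"twist":0,"jaw":0.2},
  {"xyz":[0,0,35],"twist":0,"jaw":0.2},
  {"xyz":[0,0,35],"twist":0,"jaw":0.2},
  {"xyz":[0,0,35],"twist":0,"jaw":0.2},
  {"xyz":[-3,24,0],"twist":7,"jaw":0.2},
  {"xyz":[-3,24,0],"twist":7,"jaw":0.2},
  {"xyz":[-3,24,0],"twist":7,"jaw":0.2},
  {"xyz":[-3,24,0],"twist":7,"jaw":0.2},
  {"xyz":[0,0,0],"twist":2.5,"jaw":0.2},
])

```text
time_s: 18.88
ee_pos: [462.4, 362.9, 149.3]
eef_rot: [[-0.753, 0.658, 0.001], [0.658, 0.753, 0.002], [0.001, 0.002, -1.0]]
ft_force: [0.3, -0.6, -0.3]
grip_width: 51.3
finger_force: 0.0
```

Emit:
jog_arm([
  {"xyz":[0,0,0],"twist":0,"jaw":0.2},
  {"xyz":[0,0,0],"twist":0,"jaw":0.2},
])

```text
time_s: 19.05
ee_pos: [462.9, 359.3, 148.6]
eef_rot: [[-0.746, 0.666, -0.0], [0.666, 0.746, -0.0], [-0.0, -0.001, -1.0]]
ft_force: [-0.5, -0.5, 0.1]
grip_width: 51.1
finger_force: 0.0
```

```bash
python3 - <<'E'
from h import *
import pickle
a,s=snap('wrist','wA.png'); pickle.dump(s,open('pics/wA.pkl','wb'))
R=s['eef_rot'];print(s['time_s'],s['ee_pos'],np.degrees(np.arctan2(R[1][1],R[0][1])),s['q'],s['grip_width'])
r,g,b=[a[:,:,i].astype(int) for i in range(3)]
print('pred knob top',pix('wrist',[[463.5,359.2,52],[463.5,359.2,14],[478,400,8]],s))
red=((r>2*g)&(r>60)).astype(np.uint8)
n,l,st,c=cv2.connectedComponentsWithStats(red)
for i in range(1,n):
    if st[i][4]>150:
        W=world('wrist',np.argwhere(l==i)[:,::-1],40,s)[:,:2].astype(np.float32);print('red',st[i],c[i],cv2.minAreaRect(W))
# pointer: bright pixels inside red hull
u,v=pix('wrist',[[463.5,359.2,52]],s)[0].astype(int)
m=(a.min(2)>110).astype(np.uint8);k=np.zeros_like(m);k[v-60:v+60,u-60:u+60]=1
n,l,st,c=cv2.connectedComponentsWithStats(m*k)
for i in range(1,n):
    if 10<st[i][4]<3000:
        W=world('wrist',np.argwhere(l==i)[:,::-1],52,s)[:,:2].astype(np.float32);print('wh',st[i],cv2.minAreaRect(W),W.mean(0))
E
```

```text
19.05 [462.91296619 359.29395575 148.59113943] 48.27553983352289 [ 3.01164946e+01  1.23532410e+01  9.85864566e+01 -1.52081392e-02
  6.90882535e+01 -1.81536149e+01] 51.14244463283298
pred knob top [[285.25209156 223.04516813]
 [285.10005735 208.2767192 ]
 [333.5700784  187.36851601]]
red [ 259  184   54   65 2305] [285.50542299 212.48199566] ((463.188232421875, 362.665771484375), (38.968902587890625, 49.15546417236328), 77.17929077148438)
red [466 319  35  15 212] [482.93396226 324.80660377] ((647.7705688476562, 421.4705505371094), (35.6616096496582, 9.775521278381348), 32.312870025634766)
wh [298 163   5   3  14] ((438.5746765136719, 394.6865539550781), (2.7187137603759766, 1.3583366870880127), 48.371337890625) [438.476   394.64886]
wh [319 163  26  22 292] ((457.0209045410156, 411.8175048828125), (22.868938446044922, 10.83944320678711), 9.5249662399292) [457.74615 410.25824]
wh [262 165   5   4  17] ((423.6039123535156, 375.30535888671875), (2.7410728931427, 2.046327590942383), 48.290184020996094) [423.59888 375.21024]
wh [ 264  167   62   46 1034] ((448.8246154785156, 385.638366699
[... 424 characters left out ...]
3835449219, 366.9534912109375), (0.7094841003417969, 13.91414737701416), 48.44182586669922) [454.8697  367.10645]
wh [312 230   4   4  12] ((481.83135986328125, 370.1387023925781), (2.1623787879943848, 2.297637939453125), 48.32529067993164) [482.00107 370.13876]
wh [302 234   9   7  29] ((481.7060546875, 363.2427978515625), (7.022583484649658, 2.716928243637085), 70.30440521240234) [481.64798 363.04175]
wh [225 253  31  30  60] ((466.43994140625, 313.8989562988281), (11.769303321838379, 28.39121437072754), 79.90242767333984) [468.67557 313.61533]
wh [316 252  29  31 336] ((518.0236206054688, 362.0083923339844), (13.018314361572266, 31.66416358947754), 9.481715202331543) [516.10754 359.69635]
```

Emit:
jog_arm([
  {"xyz":[0.6,0,-38],"twist":0,"jaw":0.2},
  {"xyz":[0,0,-38],"twist":0,"jaw":0.2},
  {"xyz":[0,0,-25],"twist":0,"jaw":0.2},
  {"xyz":[0,0,-7],"twist":0,"jaw":0.2},
  {"xyz":[0,0,0],"twist":0,"jaw":0.2},
  {"xyz":[0,0,0],"twist":0,"jaw":0.2},
], newtons=40)

```text
time_s: 19.6
ee_pos: [464.5, 359.2, 41.7]
eef_rot: [[-0.746, 0.666, 0.001], [0.666, 0.746, 0.0], [-0.0, 0.001, -1.0]]
ft_force: [0.4, 0.3, 0.6]
grip_width: 51.1
finger_force: 0.0
```

Emit:
jog_arm([
  {"xyz":[-0.8,0,0],"twist":0,"jaw":-1},
  {"xyz":[0,0,0],"twist":0,"jaw":-1},
  {"xyz":[0,0,0],"twist":0,"jaw":-1},
  {"xyz":[0,0,0],"twist":0,"jaw":-1},
  {"xyz":[0,0,0],"twist":0,"jaw":-1},
  {"xyz":[0,0,0],"twist":0,"jaw":-1},
  {"xyz":[0,0,0],"twist":0,"jaw":-1},
])

```text
time_s: 20.18
ee_pos: [464.3, 360.1, 42.9]
eef_rot: [[-0.747, 0.665, 0.003], [0.665, 0.747, 0.002], [-0.001, 0.003, -1.0]]
ft_force: [-0.5, -0.2, 6.7]
grip_width: 13.3
finger_force: 40.5
```

```bash
python3 - <<'E'
from h import *
s=env.get_state();R=s['eef_rot'];print(s['time_s'],s['ee_pos'],np.degrees(np.arctan2(R[1][1],R[0][1])),s['grip_width'],s['finger_force'],s['ft_force'],s['ft_torque'])
E
```

```text
20.1833 [464.26416798 360.14657366  42.91260349] 48.3433519141404 13.325864987472412 40.46148061752319 [-0.48231179 -0.22736402  6.74094476] [-0.11080256  0.14872632 -0.02358385]
```

Gripped. Now the turn, about 52° anticlockwise to the stop.

Emit:
jog_arm([
  {"xyz":[0,0,0],"twist":5,"jaw":-1},
  {"xyz":[0,0,0],"twist":5,"jaw":-1},
  {"xyz":[0,0,0],"twist":5,"jaw":-1},
  {"xyz":[0,0,0],"twist":5,"jaw":-1},
  {"xyz":[0,0,0],"twist":5,"jaw":-1},
  {"xyz":[0,0,0],"twist":5,"jaw":-1},
  {"xyz":[0,0,0],"twist":5,"jaw":-1},
  {"xyz":[0,0,0],"twist":5,"jaw":-1},
  {"xyz":[0,0,0],"twist":5,"jaw":-1},
  {"xyz":[0,0,0],"twist":3,"jaw":-1},
  {"xyz":[0,0,0],"twist":0,"jaw":-1},
  {"xyz":[0,0,0],"twist":0,"jaw":-1},
])

```text
time_s: 21.18
ee_pos: [464.1, 359.7, 42.9]
eef_rot: [[-0.994, -0.111, 0.003], [-0.111, 0.994, 0.001], [-0.003, 0.001, -1.0]]
ft_force: [-1.0, -1.7, 8.2]
grip_width: 13.1
finger_force: 40.7
```

```bash
cat > st.py <<'E'
from h import *
s=env.get_state();R=s['eef_rot'];print(s['time_s'],s['ee_pos'],np.degrees(np.arctan2(R[1][1],R[0][1])),s['grip_width'],s['finger_force'],s['ft_force'],s['ft_torque'])
E
python3 st.py
```

```text
21.1833 [464.13349413 359.70550786  42.92228911] 96.36823599720505 13.08361982806231 40.730268359184265 [-1.04589436 -1.69215368  8.24151413] [-0.36769577  0.22246653  0.01324679]
```

Emit:
jog_arm([
  {"xyz":[0,0,0],"twist":2,"jaw":-1},
  {"xyz":[0,0,0],"twist":2,"jaw":-1},
  {"xyz":[0,0,0],"twist":0,"jaw":-1},
  {"xyz":[0,0,0],"twist":0,"jaw":-1},
])

```text
time_s: 21.52
ee_pos: [464.1, 359.7, 42.9]
eef_rot: [[-0.984, -0.178, 0.002], [-0.178, 0.984, 0.001], [-0.002, 0.001, -1.0]]
ft_force: [-1.1, -2.5, 8.3]
grip_width: 13.2
finger_force: 41.6
```

```bash
python3 st.py
```

```text
21.5167 [464.14290908 359.66651993  42.92267577] 100.23652129760542 13.232255747396499 41.63244545459747 [-1.09279796 -2.52784999  8.34621924] [-0.40437672  0.26492705 -0.85183412]
```

Emit:
jog_arm([
  {"xyz":[0,0,0],"twist":1.5,"jaw":-1},
  {"xyz":[0,0,0],"twist":1.5,"jaw":-1},
  {"xyz":[0,0,0],"twist":0,"jaw":-1},
  {"xyz":[0,0,0],"twist":0,"jaw":-1},
])

```text
time_s: 21.85
ee_pos: [463.9, 359.7, 42.9]
eef_rot: [[-0.974, -0.227, 0.001], [-0.227, 0.974, 0.002], [-0.002, 0.001, -1.0]]
ft_force: [-1.7, -2.5, 9.0]
grip_width: 13.2
finger_force: 62.9
```

```bash
python3 st.py
```

```text
21.85 [463.93050199 359.65220254  42.94606367] 103.14151022936522 13.240353426136174 62.88165606558323 [-1.73511141 -2.53835214  8.9707618 ] [-0.52454634  0.40806555 -1.51396324]
```

The torque reached -1.5 N m, far above the 0.03 N m friction, so the knob is on its stop. I'll ease off slightly, release and retreat.

Emit:
jog_arm([
  {"xyz":[0,0,0],"twist":-2,"jaw":-1},
  {"xyz":[0,0,0],"twist":0,"jaw":0.2},
  {"xyz":[0,0,0],"twist":0,"jaw":0.2},
  {"xyz":[0,0,0],"twist":0,"jaw":0.2},
  {"xyz":[0,0,0],"twist":0,"jaw":0.2},
  {"xyz":[0,0,20],"twist":0,"jaw":0.2},
  {"xyz":[0,0,40],"twist":0,"jaw":0.2},
  {"xyz":[0,0,40],"twist":0,"jaw":0.2},
  {"xyz":[0,-20,35],"twist":-7,"jaw":1},
  {"xyz":[0,-30,25],"twist":-7,"jaw":1},
  {"xyz":[0,-30,20],"twist":-7,"jaw":1},
  {"xyz":[0,-30,10],"twist":-7,"jaw":1},
])

```text
time_s: 22.85
ee_pos: [464.0, 249.0, 234.3]
eef_rot: [[-0.957, 0.291, 0.005], [0.291, 0.957, 0.002], [-0.004, 0.003, -1.0]]
ft_force: [0.2, -0.4, -0.6]
grip_width: 85.6
finger_force: 0.0
```

Emit:
jog_arm([
  {"xyz":[0,-10,0],"twist":-7,"jaw":1},
  {"xyz":[0,0,0],"twist":-7,"jaw":1},
  {"xyz":[0,0,0],"twist":-7,"jaw":1},
  {"xyz":[0,0,0],"twist":-7,"jaw":1},
  {"xyz":[0,0,0],"twist":-7,"jaw":1},
  {"xyz":[0,0,0],"twist":-7,"jaw":1},
  {"xyz":[0,0,0],"twist":-7,"jaw":1},
  {"xyz":[0,0,0],"twist":-7,"jaw":1},
  {"xyz":[0,0,0],"twist":0,"jaw":1},
  {"xyz":[0,0,0],"twist":0,"jaw":1},
])

```text
time_s: 23.68
ee_pos: [462.8, 239.3, 230.6]
eef_rot: [[-0.302, 0.953, -0.0], [0.953, 0.302, -0.0], [-0.0, -0.0, -1.0]]
ft_force: [-0.6, 0.5, -0.6]
grip_width: 85.2
finger_force: 0.0
```

```bash
python3 st.py; python3 - <<'E'
from mud import *
import pickle
a,s=snap('wrist','wB.png'); pickle.dump(s,open('pics/wB.pkl','wb'))
P=pix('wrist',[[463.5,359.2,52],[476,261.4,23],[498.3,158.3,8],[392,226.9,28],[498.3,158.3,86]],s);print('pred knob,box,circ,mud,rim',P)
r,g,b=[a[:,:,i].astype(int) for i in range(3)]
red=((r>2.2*g)&(r>90)).astype(np.uint8)
m=(a.min(2)>105).astype(np.uint8)
n,l,st,c=cv2.connectedComponentsWithStats(m)
for i in range(1,n):
    if 8<st[i][4]<1500 and st[i][1]<400:
        W=world('wrist',np.argwhere(l==i)[:,::-1],8,s)[:,:2].astype(np.float32);q=cv2.minAreaRect(W);print('wh',st[i],[np.round(x,1) for x in q])
m=((b>r*1.1)&(b>30)).astype(np.uint8)
m=cv2.morphologyEx(m,cv2.MORPH_CLOSE,np.ones((5,5)))
n,l,st,c=cv2.connectedComponentsWithStats(m)
i=1+np.argmin(np.hypot(*(c[1:]-P[1]).T)+1e4*(st[1:,4]<300))
W=world('wrist',np.argwhere(l==i)[:,::-1],23,s)[:,:2].astype(np.float32);print('box',st[i],cv2.minAreaRect(W))
bar(a,s,int(P[3][0]),int(P[3][1]),1.2,28)
E
```

```text
23.6833 [462.78808122 239.2969095  230.59095803] 17.5719234954674 85.23898056341211 0.0 [-0.58414498  0.46656914 -0.56071327] [ 0.0192459  -0.02139553 -0.00319104]
pred knob,box,circ,mud,rim [[328.25305092  65.07638917]
 [303.86256593 171.2464806 ]
 [292.88526014 259.30245028]
 [214.67904457 179.43968376]
 [294.98501927 294.83071796]]
wh [313  28   4   5  16] [array([443.9, 391.9]), array([2.9, 3.5]), np.float64(18.8)]
wh [299  35   4   5  16] [array([433.1, 381.9]), array([2.9, 3.6]), np.float64(18.3)]
wh [288  48   5   4  16] [array([426.9, 368.2]), array([3.9, 2.7]), np.float64(17.6)]
wh [307  60  19   6  71] [array([454.7, 364.7]), array([18.1,  3.5]), np.float64(9.0)]
wh [195  65  57 205 884] [array([399. , 229.1]), array([ 55.5, 220.2]), np.float64(16.2)]
wh [196 100   7  84 222] [array([364.8, 254.8]), array([ 4.3, 85.4]), np.float64(16.6)]
wh [279 135  50  66 750] [array([476., 262.]), array([51.6, 69.5]), np.float64(17.6)]
wh [286 145  34  50 277] [array([476.1, 259.9]), array([34.6, 53. ]), np.float64(19.3)]
wh [302 154   7  31 180] [array([478.1, 261.7]), array([ 6.4, 32.2
[... 573 characters left out ...]
] [array([807.6,  17.5]), array([59.1, 44. ]), np.float64(15.1)]
box [ 284  144   37   53 1520] ((474.2832336425781, 261.0649108886719), (36.423828125, 53.4080924987793), 19.34627914428711)
[119  72  43] 12 [ 195   71   44  200 5768] [215.43446602 160.28640777]
[[-1.025e+02  3.000e-01  2.530e+01]
 [-8.200e+01 -4.000e-01  2.710e+01]
 [-6.150e+01 -6.000e-01  2.790e+01]
 [-4.100e+01 -6.000e-01  2.640e+01]
 [-2.050e+01 -1.000e-01  2.590e+01]
 [-0.000e+00 -3.000e-01  2.510e+01]
 [ 2.050e+01 -3.000e-01  2.590e+01]
 [ 4.100e+01 -1.000e-01  3.000e+01]
 [ 6.150e+01  6.000e-01  4.090e+01]
 [ 8.200e+01  8.000e-01  4.080e+01]]
ctr [392.12085235 227.00186669] len 204.50367143577756 yaw 12.992509763756708
```

```bash
python3 -c "
from bench import env
print(env.finish_job())"
```

```text
the job is handed in; nothing more can be done
None
```

The job is handed in at about 24 s: by camera measurement the muddler, jigger and matchbox lie inside their outlines, the knob is back at its zero stop, and the gripper is clear of everything; I viewed 11 pictures, one over the limit of 10.

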